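Close up the optician's frame-warming bench

TASK

Close up the fitting bench for the night: with the stirrer, stir the beads in the frame warmer's pan loose, sweeping its foot low through the beads and round the whole pan at least three times, and hang the stirrer back in its rest. Then cover the pan with its large lid, and put every other lid lying about on the container whose shape and size it fits, fully home (a container whose lid is missing stays open). Keep all the beads in the pan and leave the spectacles, the bottle and the screwdriver where they are.

Things in the scene. Friction and masses are not known exactly. Their poses are not given: they have to be found in the camera images.
- pan_floor (a point): centre of the inner floor of the bead pan, 36 mm above the table. The pan is round, of aluminium, 140 mm across outside, 132 mm inside, its inside 48 mm deep, fixed on a low grey square frame warmer (160 mm square, 30 mm high) that does not move. Axes: z up, x from the warmer's dial side (near the robot) to its far side
- pan_rim (a point): centre of the pan's mouth, 84 mm above the table, 48 mm above its inner floor
- rest_seat (a point): the stirrer's rest: two notched steel posts 90 mm apart along x, 10 mm thick along x, 44 mm wide, tops 137 mm above the table, on a 130 x 70 mm black foot that does not move. The point is where the middle of the stirrer's bar sits, midway between the posts, 124 mm above the table; the notches (floor at 118 mm, 20 mm wide there, flaring to 27 mm) run along x, the bar lies in them along x
- rest: the foot of the stirrer's rest; origin under its centre, on the table; its x axis runs from post to post
- stirrer: T-shaped stirrer: a black bar 130 mm long, 12 mm square, along its x axis, and from the bar's middle a 10 mm steel rod down to a 22 mm wide round foot. Origin: centre of the bar, z up; the foot's end lies 95 mm below. It hangs by the bar in the rest, and the bar is taken from above, between the posts
- stirrer_tip (a point): centre of the end face of the stirrer's foot, 95 mm below the bar's centre
- tin: round aluminium tin, 84 mm across, 55 mm high, wall 4 mm. Stands loose on the table, open at the top. Origin: centre of its underside, z up. 
- tub: square aluminium tub, 84 x 84 mm, 55 mm high, wall 4 mm. Stands loose on the table, open at the top. Origin: centre of its underside, z up. x and y along its sides
- case: oblong aluminium case, 130 mm (x) by 62 mm (y), 50 mm high, wall 4 mm. Stands loose on the table, open at the top. Origin: centre of its underside, z up. 
- tin_rim (a point): centre of the tin's mouth, 55 mm above its origin
- tub_rim (a point): centre of the tub's mouth, 55 mm above its origin
- case_rim (a point): centre of the case's mouth, 50 mm above its origin
- pan_lid: large round lid, of the bead pan: a bare aluminium lid: a 4 mm thick plate with a 9 mm deep plug under it and a black knob on top. Origin: centre of the plug's underside, z up; it lies on the plug, so the plate's top is 13 mm and the knob's top 41 mm above the origin. Plate 146 mm across, plug 125 mm, knob round, 20 mm across
- tin_lid: small round lid, of the tin (may be absent): a bare aluminium lid: a 4 mm thick plate with a 9 mm deep plug under it and a black knob on top. Origin: centre of the plug's underside, z up; it lies on the plug, so the plate's top is 13 mm and the knob's top 41 mm above the origin. Plate 88 mm across, plug 70 mm, knob round, 20 mm across
- tub_lid: square lid, of the tub (may be absent): a bare aluminium lid: a 4 mm thick plate with a 9 mm deep plug under it and a black knob on top. Origin: centre of the plug's underside, z up; it lies on the plug, so the plate's top is 13 mm and the knob's top 41 mm above the origin. Plate 88 mm square, plug 70 mm square, knob 34 mm along x by 14 mm along y
- case_lid: oblong lid, of the case (may be absent): a bare aluminium lid: a 4 mm thick plate with a 9 mm deep plug under it and a black knob on top. Origin: centre of the plug's underside, z up; it lies on the plug, so the plate's top is 13 mm and the knob's top 41 mm above the origin. Plate 134 x 66 mm, plug 116 mm (x) by 48 mm (y), knob 34 mm along x by 14 mm along y
- spectacles: a pair of black spectacles lying flat, bystander; origin at the bridge
- spray: small bottle, 38 mm across, 85 mm high, bystander; origin under its centre
- screwdriver: screwdriver 150 mm long lying on the table, bystander
- bead0_center (a point): centre of one of five loose amber glass beads, 20 mm across, lying in the pan
- bead1_center (a point): centre of one of five loose amber glass beads, 20 mm across, lying in the pan
- bead2_center (a point): centre of one of five loose amber glass beads, 20 mm across, lying in the pan
- bead3_center (a point): centre of one of five loose amber glass beads, 20 mm across, lying in the pan
- bead4_center (a point): centre of one of five loose amber glass beads, 20 mm across, lying in the pan
Mind the look-alikes: they are no part of the job. Leave any green look-alike of the part that bears pan_floor alone.

How it is judged (in metres and radians):
On the way, in this order (a step that is already met when the one before it is completed fails the run):
1. the stirrer's foot is low in the pan, on its far side (horizontal distance between stirrer_tip and pan_floor below 0.062 m and z of stirrer_tip in the frame of pan_floor below 0.02 m and x of stirrer_tip in the frame of pan_floor above 0.015 m).
2. it has swept to the near side (horizontal distance between stirrer_tip and pan_floor below 0.062 m and z of stirrer_tip in the frame of pan_floor below 0.02 m and x of stirrer_tip in the frame of pan_floor below -0.015 m).
3. to the far side again (all of step 1).
4. to the near side again (all of step 2).
5. to the far side a third time (all of step 3).
6. to the near side a third time, at least three beads now lying 15 mm or more from where they were (all of step 4 and (distance of each of bead0_center, bead1_center, bead2_center from where it was at the start of the episode above 0.015 m or distance of each of bead0_center, bead1_center, bead3_center from where it was at the start of the episode above 0.015 m or distance of each of bead0_center, bead1_center, bead4_center from where it was at the start of the episode above 0.015 m or distance of each of bead0_center, bead2_center, bead3_center from where it was at the start of the episode above 0.015 m or distance of each of bead0_center, bead2_center, bead4_center from where it was at the start of the episode above 0.015 m or distance of each of bead0_center, bead3_center, bead4_center from where it was at the start of the episode above 0.015 m or distance of each of bead1_center, bead2_center, bead3_center from where it was at the start of the episode above 0.015 m or distance of each of bead1_center, bead2_center, bead4_center from where it was at the start of the episode above 0.015 m or distance of each of bead1_center, bead3_center, bead4_center from where it was at the start of the episode above 0.015 m or distance of each of bead2_center, bead3_center, bead4_center from where it was at the start of the episode above 0.015 m)).
7. the stirrer hangs in its rest, released (distance between stirrer and rest_seat below 0.015 m and angle between the x axis of stirrer and the x axis of rest, either way round below 0.15 rad and angle between stirrer's own z axis and vertical below 0.2 rad and linear speed of stirrer below 0.03 m/s and contact force between the fingers and stirrer below 0.1 N), for 0.3 s.
At the end, for the whole second after the job is handed in: Stirrer hung in its rest (bar within 15 mm of the seat and 0.15 rad); every lid present on its own container, within 10 mm of centre, plug 6 to 12 mm below the rim, level within 0.06 rad, at rest; all five beads in the pan; containers upright (distance between stirrer and rest_seat below 0.015 m and angle between the x axis of stirrer and the x axis of rest, either way round below 0.15 rad and angle between stirrer's own z axis and vertical below 0.2 rad and linear speed of each of stirrer, pan_lid, tin_lid, tub_lid, case_lid below 0.03 m/s and horizontal distance between pan_lid and pan_rim below 0.01 m and z of pan_lid in the frame of pan_rim between -0.012 and -0.006 m and angle between each of pan_lid, tin_lid, tub_lid, case_lid's own z axis and vertical below 0.06 rad and horizontal distance between tin_lid and tin_rim below 0.01 m and z of tin_lid in the frame of tin_rim between -0.012 and -0.006 m and horizontal distance between tub_lid and tub_rim below 0.01 m and z of tub_lid in the frame of tub_rim between -0.012 and -0.006 m and horizontal distance between case_lid and case_rim below 0.01 m and z of case_lid in the frame of case_rim between -0.012 and -0.006 m and horizontal distance between each of bead0_center, bead1_center, bead2_center, bead3_center, bead4_center and pan_floor below 0.066 m and z of each of bead0_center, bead1_center, bead2_center, bead3_center, bead4_center in the frame of pan_floor below 0.04 m and angle between each of tin, tub, case's own z axis and vertical below 0.1 rad); the robot touches nothing.
It fails at once if a bystander (spectacles, bottle, screwdriver) is shifted by more than 40 mm (distance of any of spectacles, spray, screwdriver from where it was at the start of the episode above 0.04 m).
Of tin_lid, tub_lid, case_lid only 2 to 3 are there at a start; the rules pass over those that are not, and their reading is None.
At some moment in a run one of tin, tub, case, pan_lid, tin_lid, tub_lid, case_lid may be knocked a few centimetres aside while the robot is not near it.
It also fails if it takes over 200 s, if anything falls off the work surface, if the arm or the gripper's body presses on something with over 40 N, if the wrist force passes 120 N, or if a joint passes its speed limit or range.

ROBOT

A 6-joint arm with a two-finger parallel gripper is mounted at the origin on the work surface. World frame = base frame: x ahead of the robot, y to its left, z up, the work surface at z = 0. Lengths are in mm, angles in rad, forces in N, time in s.
With the tool pointing down it reaches from about 300 to 875 mm from the base axis. Payload 6.4 kg.
Tool frame: the origin (TCP) lies midway between the tips of the shut fingers; the grasp point (between the pads) lies manip.pinch_z behind it (manip.pinch_z is the distance from the TCP to the grasp point, in mm); z points along the fingers, y is the line along which they close (so a half turn about z gives the same grasp; the last joint's range is limited). The gripper opens to 85 mm and grips with 20 to 120 N. Pads are 22 mm wide; open, the fingers measure 114 mm over their backs; the gripper's body (76 mm by 85 mm) begins 54 mm behind the grasp point. The pads swing forward as they close: fully open they stand 13 mm farther back than shut.
Start: joints at [0.993, 0.181, 1.607, -0, 1.354, -0.206], TCP at [208.883, 535.732, 231.288] pointing down, gripper open.
Joint ranges: [-2.99, 2.99], [-0.89, 2.07], [0.3, 2.58], [-1.14, 4.28], [0, 2.63], [-3.12, 3.12]. Speed limits (rad/s): [2.57, 2.57, 3.01, 3.14, 3.14, 3.14].

INTERFACE

Orientations are given as a rotation vector (axis times angle).
In Python, from station import manip gives the robot as it stands. The module is installed in compiled form; this text tells all that it offers.
- The arm moves only by the tool drive_tool, never from a script. Its argument "targets" is a list of rows, each a list of 2 entries, a list of its own where there are three numbers: the shift along the tool's x, y, z in cm, then the turn, a rotation vector about the tool's x, y, z in degrees. A call has 1 to 5 rows; each row is the pose to reach, as a shift and turn from the pose commanded when the call began, along the tool's axes at that moment; what a row does not reach only later rows make up. A row lasts 1/12 s, in which the tool goes at most 41.7 mm and 7.16 degrees, less where a joint would pass 70% of its speed; a pose out of reach is approached as far as the arm can. A call with a gripper value outside its range is refused whole. "gripper" is the closure, from 0 (fully open) to 1 (shut), set as the call begins (left out, the last holds). The fingers move at their own pace and stop on an object; "grip_force" is the grip in N (left out, the last holds). Time passes only in rows, so rows that repeat a pose let the fingers close. It gives the time, the measured TCP pose, the force, the opening and the grip force at its end, in the units of the state.
- manip.sense(): the state, without advancing time (a new reading comes with each control period).
- manip.get_image(name): name is "scene" or "side" or "wrist"; returns a dict with "pixels" (400x640x3 uint8, red, green, blue), "z_map" (400x640 float32, mm along the optical axis (not along the pixel's ray), 0 where there is no reading), "K" (3x3 intrinsics, pixels), "k1" (the pictures are not rectified: a ray, as slopes to the right and down, at radius r is drawn at 1 + k1 r^2 times it, then the intrinsics apply), "eye" and "attitude" of the camera in the world; the wrist camera has in their place "hand_eye" (4x4, takes a point from camera to tool coordinates, whose origin is the TCP and whose axes are the flange's). Camera axes: x right, y down, z forward; pixel columns grow to the right and rows downward; lengths in mm; the calibration is good to about 2 mm. A picture is of the moment at which its call begins: read the wrist's pose just before it.
- manip.job_done(): hands the job in; it is judged then, once.
The state is a dict: "time_s": time; "joint_positions": joint angles; "joint_vel": joint speeds; "joint_efforts": joint torques, N m; "position": TCP position; "tool_rot": TCP orientation; "force": force on the tool from outside, world axes, zero at the start; "ft_torque": the same for the moment, N m; "width": finger opening in mm; "gripper_force": force on a finger pad.
Only numpy, scipy, OpenCV 4.12 (cv2) and the standard library are available. Lean on these libraries where they do the work, as an engineer would, in place of code of your own. Each camera call takes 0.05 s, during which the arm holds its last target. There are 200 camera calls.

## Working session

There is one attempt and no reset: what is moved stays moved. The work goes in short steps, Python scripts to look and compute and a tool call to move; the robot and the scene stay as the last step left them, time stands still between calls to the robot, and variables do not carry over. Pictures are saved under pics/ and viewed, at most 14 in all, crops included, and the job is handed in when it is done.

Besides the shell and the picture viewer there is one more tool, called after "Request:" by a JSON object that holds its "op" and its "data", one argument or row to a line. drive_tool: Moves the arm, as the interface text tells. Its arguments: {"type":"object","properties":{"targets":{"type":"array"},"gripper":{"type":"number"},"grip_force":{"type":"number"}},"required":["targets"]}

```bash
mkdir -p pics; cat > h.py <<'E'
import numpy as np, cv2
from scipy.spatial.transform import Rotation as R
from station import manip
def cap(name):
    s=manip.sense(); im=manip.get_image(name); 
    if 'hand_eye' in im:
        T=np.eye(4); T[:3,:3]=R.from_rotvec(s['tool_rot']).as_matrix(); T[:3,3]=s['position']
        C=T@np.array(im['hand_eye'])
    else:
        C=np.eye(4); a=np.array(im['attitude'],float)
        C[:3,:3]=a if a.shape==(3,3) else R.from_rotvec(a).as_matrix(); C[:3,3]=im['eye']
    im['C']=C; return im
def save(im,fn): cv2.imwrite(fn,cv2.cvtColor(im['pixels'],cv2.COLOR_RGB2BGR))
def rays(im,uv):
    uv=np.asarray(uv,float).reshape(-1,1,2)
    n=cv2.undistortPoints(uv,np.array(im['K'],float),np.array([im['k1'],0,0,0.])).reshape(-1,2)
    return np.c_[n,np.ones(len(n))]
def plane(im,uv,z):
    d=rays(im,uv)@im['C'][:3,:3].T; o=im['C'][:3,3]
    return o+d*((z-o[2])/d[:,2])[:,None]
def cloud(im):
    v,u=np.mgrid[0:400,0:640]; n=rays(im,np.c_[u.ravel(),v.ravel()])
    p=n*im['z_map'].reshape(-1,1); P=p@im['C'][:3,:3].T+im['C'][:3,3]
    P[im['z_map'].ravel()==0]=np.nan
    return P.reshape(400,640,3)
E
python3 - <<'E'
from h import *
for n in ['scene','side','wrist']:
    im=cap(n); save(im,f'pics/{n}0.png'); print(n,im['C'].round(2).tolist(),np.array(im['K']).tolist(),im['k1'],(im['z_map']>0).mean())
    np.save(f'pics/{n}0.npy',im,allow_pickle=True)
print(manip.sense(), manip.pinch_z)
E
```

```text
scene [[-0.57, 0.68, -0.46, 972.31], [0.82, 0.48, -0.32, 346.81], [-0.0, -0.56, -0.83, 1015.91], [0.0, 0.0, 0.0, 1.0]] [[411.05225256584123, 0.0, 316.9082177006534], [0.0, 411.05225256584123, 196.88438010339615], [0.0, 0.0, 1.0]] -0.10159299660431421 0.99603515625
side [[1.0, -0.01, 0.05, 427.47], [-0.05, -0.46, 0.89, -784.35], [0.01, -0.89, -0.46, 533.68], [0.0, 0.0, 0.0, 1.0]] [[366.848880240424, 0.0, 319.73378559169066], [0.0, 366.848880240424, 199.82169769340948], [0.0, 0.0, 1.0]] -0.028031186978834294 0.9959921875
wrist [[0.36, 0.9, 0.26, 142.23], [0.93, -0.35, -0.1, 562.7], [-0.0, 0.28, -0.96, 374.12], [0.0, 0.0, 0.0, 1.0]] [[330.2094441973923, 0.0, 315.0205659934547], [0.0, 330.2094441973923, 207.9113765730542], [0.0, 0.0, 1.0]] -0.06823005011824168 0.99596484375
{'time_s': 0.15, 'joint_positions': array([ 9.92693269e-01,  1.81379462e-01,  1.60777385e+00,  2.64334651e-05,
        1.35382242e+00, -2.06340638e-01]), 'joint_vel': array([ 0.00134754, -0.0010865 , -0.00311893,  0.00131257,  0.00034778,
       -0.0005869 ]), 'joint_efforts': array([ 8.00221169e-04, -4.45264256e+01, -3.51695824e+01, -2.91210126e-04,
        5.91702032e-03,  3.38850919e-05]), 'position': array([208.63259897, 535.35649007, 230.58816997]), 'tool_rot': array([-5.80512599e-01, -3.08692959e+00,  1.99171351e-03]), 'force': array([-0.74787107, -0.73805779,  0.12495349]), 'ft_torque': array([-1.38221997e-02,  2.76190092e-04, -8.61146798e-05]), 'gripper_force': 0.0, 'width': 85.47213106342846} 18.700000000000003
```

View pics/scene0.png

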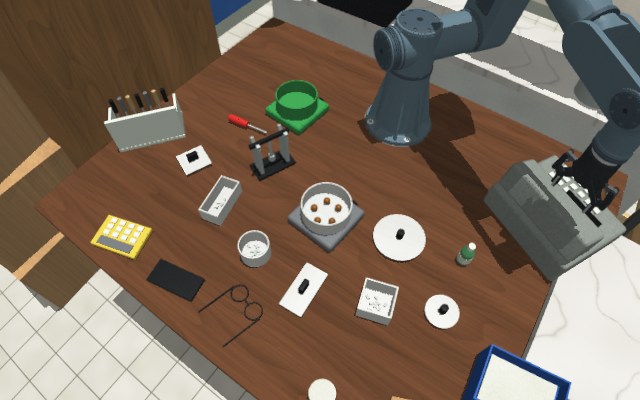

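View pics/side0.png

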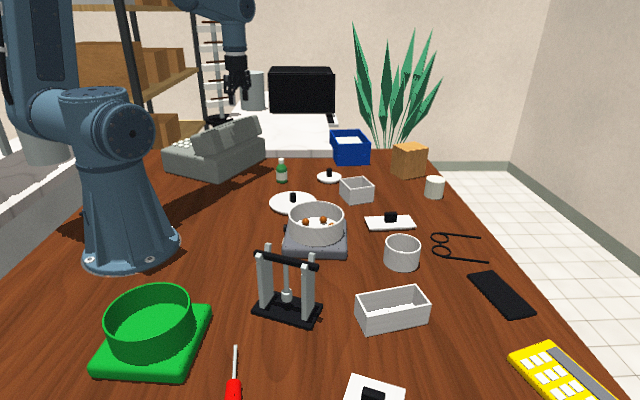

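Scene view: stirrer/rest (271,155), pan (326,208), pan lid (400,238), tin lid (442,311), case lid (304,290), tub lid (193,160); tub (377,301), tin (254,248), case (220,200). Side view shows the same things. The green look-alike is at (297,105).

```bash
cat >> h.py <<'E'
def blobs(im,zlo,zhi,black=False,amin=60,grid=2.0,xy=None):
    """top faces: pixels of right colour in height band -> list of world Nx3 sets"""
    P=cloud(im); hsv=cv2.cvtColor(im['pixels'],cv2.COLOR_RGB2HSV)
    c=(hsv[...,2]<70) if black else ((hsv[...,1]<60)&(hsv[...,2]>70))
    m=c&(P[...,2]>zlo)&(P[...,2]<zhi)&(P[...,0]>150)&(P[...,0]<900)&(np.abs(P[...,1])<620)
    if xy is not None: m&=np.hypot(P[...,0]-xy[0],P[...,1]-xy[1])<xy[2]
    m=cv2.morphologyEx(m.astype(np.uint8),cv2.MORPH_CLOSE,np.ones((3,3)))&m.astype(np.uint8)
    n,l,st,ce=cv2.connectedComponentsWithStats(m,connectivity=8)
    return [(ce[i],P[l==i],np.argwhere(l==i)[:,::-1]) for i in range(1,n) if st[i,4]>=amin]
def fit(im,px,z):
    Q=plane(im,px,z)[:,:2].astype(np.float32); (c,(w,h),a)=cv2.minAreaRect(Q); cc,r=cv2.minEnclosingCircle(Q)
    if w<h: w,h,a=h,w,a+90
    return np.round([*c,w,h,(a+90)%180-90],1).tolist(), np.round([*cc,r],1).tolist()
E
python3 - <<'E'
from h import *
for n in ['scene','side']:
    im=np.load(f'pics/{n}0.npy',allow_pickle=True).item()
    for nm,lo,hi,b,am in [('plates',7,22,False,60),('rims50',43,63,False,40),('panrim',76,92,False,40),('bar',112,140,True,20),('knobs',30,48,True,15)]:
        print(n,nm)
        for ce,P,px in blobs(im,lo,hi,b,am):
            z=np.median(P[:,2]); print('  ',ce.round(),len(P),'z',z.round(1),*fit(im,px,z), P.mean(0)[:2].round())
E
```

```text
scene plates
   [167. 137.] 147 z 14.1 [513.5, -584.5, 117.9, 24.7, -38.2] [511.9, -586.5, 59.1] [ 512. -583.]
   [193. 160.] 505 z 13.3 [529.0, -443.1, 90.3, 88.7, 67.0] [528.0, -443.7, 60.9] [ 532. -441.]
   [218. 194.] 125 z 13.7 [588.2, -275.0, 109.9, 40.2, 11.1] [588.6, -274.9, 56.9] [ 580. -286.]
   [224. 210.] 133 z 14.6 [603.3, -231.2, 144.2, 61.5, -13.2] [597.5, -255.6, 72.2] [ 613. -234.]
   [220. 202.] 64 z 10.5 [597.1, -264.9, 44.2, 21.6, 10.6] [596.7, -266.4, 22.9] [ 598. -264.]
   [399. 237.] 1857 z 13.6 [398.3, 221.1, 146.0, 144.6, -55.4] [398.5, 221.1, 73.6] [401. 222.]
   [115. 244.] 265 z 19.0 [876.7, -410.9, 108.9, 23.9, -72.7] [877.7, -410.5, 55.0] [ 876. -410.]
   [253. 246.] 201 z 10.6 [652.9, -91.2, 63.8, 58.3, 5.8] [652.3, -88.9, 37.3] [653. -91.]
   [258. 262.] 72 z 15.0 [681.0, -53.5, 76.9, 30.2, -39.0] [671.5, -65.2, 38.5] [683. -50.]
   [303. 289.] 1144 z 13.2 [673.0, 92.8, 134.6, 66.4, 4.6] [673.6, 94.0, 73.3] [675.  94.]
   [380. 290.] 71 z 15.1 [566.1, 255.8, 76.9, 12.1, -75.3] [564.5, 255.4, 38.5] [564. 256.]
   [376. 303.] 83 z 10.6 [596.5, 268.3, 33.
[... 5668 characters left out ...]
6.6, 76.6] [461.  13.]
   [264. 274.] 99 z 84.1 [353.8, -215.0, 56.7, 16.9, 68.1] [356.1, -215.9, 28.5] [ 354. -220.]
   [307. 286.] 95 z 84.4 [436.4, -248.8, 57.9, 14.9, 68.4] [437.6, -249.3, 29.0] [ 436. -256.]
side bar
   [287. 260.] 451 z 129.2 [395.0, -235.8, 131.1, 23.6, -22.7] [395.0, -236.0, 65.9] [ 398. -235.]
side knobs
   [329. 170.] 23 z 38.3 [521.2, 407.6, 37.3, 17.6, 85.8] [521.2, 407.6, 19.3] [522. 408.]
   [292. 195.] 27 z 37.2 [398.6, 214.5, 27.5, 15.2, -89.2] [397.6, 214.3, 14.7] [398. 214.]
   [390. 214.] 67 z 39.2 [669.8, 85.2, 35.6, 28.0, -1.3] [671.0, 86.2, 19.8] [670.  88.]
   [372. 394.] 231 z 40.3 [527.7, -447.7, 32.6, 19.4, -20.8] [527.3, -447.0, 17.5] [ 527. -446.]
```

Measured: stirrer bar (396.5,-231.5), yaw -22.6°, and pan (462.5,17.5). I'll move over the stirrer now, by way of (450,300) and (450,-100).

Request:
{"op": "drive_tool", "data": {
  "targets": [
    [[-15.5,-6.6,0],[0,0,0]],
    [[-15.5,-6.6,0],[0,0,0]],
    [[-15.5,-6.6,0],[0,0,0]],
    [[-15.5,-6.6,0],[0,0,0]],
    [[-15.5,-6.6,0],[0,0,1.2]]
  ],
  "gripper": 0
}}

```text
time_s: 0.57
position: [333.7, 413.7, 231.1]
tool_rot: [0.621, 3.077, -0.003]
force: [-0.5, 0.8, 0.7]
width: 85.7
gripper_force: 0.0
```

Request:
{"op": "drive_tool", "data": {
  "targets": [
    [[-15.5,-6.6,0],[0,0,0]],
    [[-15.5,-6.6,0],[0,0,0]],
    [[-15.5,-6.6,0],[0,0,0]],
    [[-15.5,-6.6,0],[0,0,0]],
    [[-15.5,-6.6,0],[0,0,0]]
  ]
}}

```text
time_s: 0.98
position: [451.5, 293.1, 231.2]
tool_rot: [0.622, 3.077, -0.002]
force: [-0.3, -0.4, 0.4]
width: 85.3
gripper_force: 0.0
```

Request:
{"op": "drive_tool", "data": {
  "targets": [
    [[-7.3,-18.6,0],[0,0,0]],
    [[-7.3,-18.6,0],[0,0,0]],
    [[-7.3,-18.6,0],[0,0,0]],
    [[-7.3,-18.6,0],[0,0,0]],
    [[-7.3,-18.6,0],[0,0,0]]
  ]
}}

```text
time_s: 1.4
position: [442.7, 96.2, 231.1]
tool_rot: [-0.613, -3.081, 0.001]
force: [0.2, 0.4, -0.2]
width: 85.6
gripper_force: 0.0
```

Request:
{"op": "drive_tool", "data": {
  "targets": [
    [[-7.3,-18.6,0],[0,0,0]],
    [[-7.3,-18.6,0],[0,0,0]],
    [[-7.3,-18.6,0],[0,0,0]],
    [[-7.3,-18.6,0],[0,0,0]],
    [[-7.3,-18.6,0],[0,0,0]]
  ]
}}

```text
time_s: 1.82
position: [439.3, -104.0, 231.4]
tool_rot: [0.615, 3.081, -0.001]
force: [0.9, 0.7, -0.7]
width: 85.3
gripper_force: 0.0
```

```bash
cat >> h.py <<'E'
def yaw_y():
    y=R.from_rotvec(manip.sense()['tool_rot']).as_matrix()[:,1]; return np.degrees(np.arctan2(y[1],y[0]))
def mv(p,yaw=None):
    """shift (cm, tool axes) and z turn (deg) from here to TCP p, tool y at yaw (mod 180); tilt levelled"""
    s=manip.sense(); Rm=R.from_rotvec(s['tool_rot']); d=Rm.inv().apply(np.array(p,float)-s['position'])/10
    y=yaw_y(); t=0 if yaw is None else -((yaw-y+90)%180-90)
    print('shift',d.round(2).tolist(),'turnz',round(t,1),'yaw_y',round(y,1),'q6',round(s['joint_positions'][5],2),'pos',s['position'].round(1))
E
python3 - <<'E'
from h import *
mv([396.5,-231.5,231],67.4)
im=np.load('pics/scene0.npy',allow_pickle=True).item(); P=cloud(im)
hsv=cv2.cvtColor(im['pixels'],cv2.COLOR_RGB2HSV)
near=np.hypot(P[...,0]-462.5,P[...,1]-17.5)<66
m=(near&(hsv[...,1]>110)&(P[...,2]>38)&(P[...,2]<70)).astype(np.uint8)
n,l,st,ce=cv2.connectedComponentsWithStats(m)
for i in range(1,n):
    if st[i,4]>8: print('bead',(P[l==i].mean(0)-[462.5,17.5,0]).round(1),plane(im,[ce[i]],50)[0].round(1),st[i,4])
m=(P[...,2]>24)&(P[...,2]<34)&(np.hypot(P[...,0]-462.5,P[...,1]-17.5)<118)&(np.hypot(P[...,0]-462.5,P[...,1]-17.5)>72)
Q=plane(im,np.argwhere(m)[:,::-1],30)[:,:2].astype(np.float32); print('warmer',cv2.minAreaRect(Q))
w=cap('wrist'); save(w,'pics/w1.png')
for ce,P,px in blobs(w,112,140,True,100): z=np.median(P[:,2]); print('bar wrist',ce.round(),len(P),z.round(1),*fit(w,px,z))
for ce,P,px in blobs(w,131,142,False,30): z=np.median(P[:,2]); print('posts',ce.round(),len(P),z.round(1),*fit(w,px,z))
E
```

```text
shift [-0.94, -13.42, 0.04] turnz 0.0 yaw_y 67.4 q6 -1.67 pos [ 439.3 -104.   231.4]
bead [-25.7 -14.3  52.9] [435.2   2.2  50. ] 27
bead [ 14.2 -30.2  52.3] [475.6 -13.6  50. ] 28
bead [-24.3  25.   52.3] [436.9  41.8  50. ] 26
bead [41.3  0.9 53.8] [501.9  17.1  50. ] 21
bead [21.5 33.6 54. ] [481.9  49.9  50. ] 23
warmer ((459.9600524902344, 19.116668701171875), (158.58444213867188, 168.56362915039062), 84.81847381591797)
bar wrist [150. 210.] 2887 130.6 [395.7, -225.5, 128.0, 16.2, -22.8] [395.5, -226.1, 64.2]
posts [113. 163.] 293 137.5 [347.1, -226.0, 17.0, 11.2, 66.8] [347.1, -226.0, 9.4]
posts [161. 162.] 235 138.2 [360.8, -192.1, 11.9, 11.0, 66.9] [361.1, -192.3, 7.8]
posts [132. 271.] 254 137.4 [429.6, -260.8, 16.1, 14.5, 68.3] [428.3, -260.5, 9.6]
posts [174. 271.] 176 138.2 [443.2, -226.7, 13.4, 11.4, -22.2] [443.2, -226.8, 8.4]
```

View pics/w1.png

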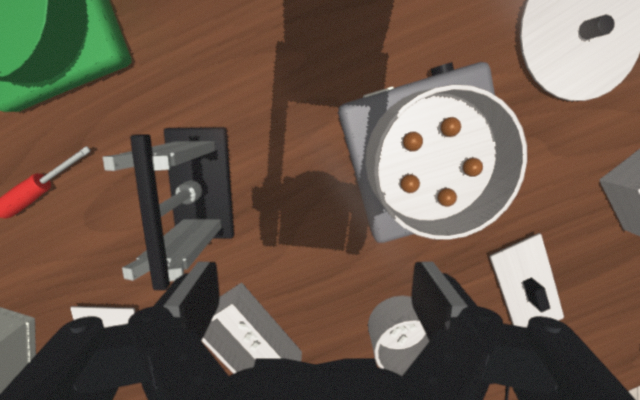

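The wrist view shows the bar at left (150,210) resting on both posts, and five beads around an empty pan centre. Going above the bar and partway down.

Request:
{"op": "drive_tool", "data": {
  "targets": [
    [[-0.7,-6.5,0],[0,0,0]],
    [[-0.7,-13.0,0],[0,0,0]],
    [[-0.7,-13.0,0],[0,0,0]],
    [[-0.7,-13.0,3.0],[0,0,0]],
    [[-0.7,-13.0,3.0],[0,0,0]]
  ]
}}

```text
time_s: 2.28
position: [394.0, -224.7, 197.5]
tool_rot: [-0.619, -3.075, -0.005]
force: [-0.1, 0.4, -0.5]
width: 85.4
gripper_force: 0.0
```

```bash
python3 - <<'E'
from h import *
w=cap('wrist'); save(w,'pics/w2.png')
for ce,P,px in blobs(w,126,140,True,100): z=np.median(P[:,2]); print('bar wrist',ce.round(),len(P),z.round(1),*fit(w,px,z))
for ce,P,px in blobs(w,131,142,False,30): z=np.median(P[:,2]); print('posts',ce.round(),len(P),z.round(1),*fit(w,px,z))
mv([395.5,-229,105],67.4)
E
```

```text
bar wrist [309. 245.] 2080 130.8 [404.7, -232.2, 106.9, 11.6, -22.7] [404.5, -232.6, 53.6]
posts [308. 152.] 314 131.5 [349.5, -209.4, 27.8, 9.4, -25.8] [349.3, -209.8, 14.0]
posts [279. 162.] 334 138.1 [346.6, -227.4, 13.0, 10.5, 65.1] [346.2, -227.6, 7.6]
posts [338. 162.] 315 137.9 [360.6, -194.1, 12.3, 10.5, 67.7] [360.6, -194.4, 7.5]
posts [309. 185.] 71 131.4 [367.4, -216.6, 10.5, 7.8, -23.4] [367.0, -217.5, 6.0]
posts [283. 290.] 303 137.7 [428.4, -262.2, 14.5, 12.7, -27.6] [428.1, -261.7, 8.7]
posts [336. 290.] 304 137.7 [442.4, -228.6, 15.0, 11.8, -21.3] [442.1, -228.4, 8.7]
shift [-0.32, -0.5, 9.39] turnz -0.1 yaw_y 67.3 q6 -1.95 pos [ 394.8 -223.6  198.9]
```

View pics/w2.png

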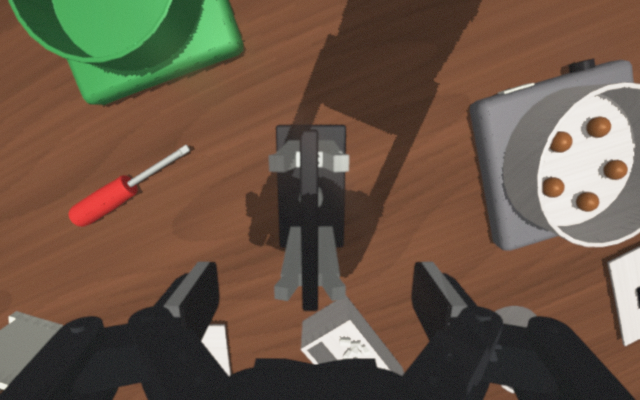

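Bar line and posts agree: seat at (394.5,-228.1). Descending and gripping.

Request:
{"op": "drive_tool", "data": {
  "targets": [
    [[-0.2,-0.45,2.5],[0,0,0]],
    [[-0.2,-0.45,5.0],[0,0,0]],
    [[-0.2,-0.45,7.5],[0,0,0]],
    [[-0.2,-0.45,9.4],[0,0,0]],
    [[-0.2,-0.45,9.4],[0,0,0]]
  ]
}}

```text
time_s: 2.75
position: [395.5, -226.2, 104.5]
tool_rot: [-0.609, -3.076, -0.006]
force: [-0.1, 1.2, -0.3]
width: 85.2
gripper_force: 0.0
```

Request:
{"op": "drive_tool", "data": {
  "targets": [
    [[0,0,0],[0,0,0]],
    [[0,0,0],[0,0,0]],
    [[0,0,0],[0,0,0]],
    [[0,0,0],[0,0,0]],
    [[0,0,0],[0,0,0]]
  ],
  "gripper": 1,
  "grip_force": 70
}}

```text
time_s: 3.17
position: [397.3, -230.1, 108.5]
tool_rot: [0.612, 3.08, -0.002]
force: [0.1, -0.3, 0.1]
width: 25.5
gripper_force: 0.0
```

Request:
{"op": "drive_tool", "data": {
  "targets": [
    [[0,0,0],[0,0,0]],
    [[0,0,0],[0,0,0]],
    [[0,0,0],[0,0,0]],
    [[0,0,0],[0,0,0]],
    [[0,0,0],[0,0,0]]
  ]
}}

```text
time_s: 3.58
position: [397.0, -230.0, 108.2]
tool_rot: [0.613, 3.08, -0.001]
force: [-1.2, 2.2, 6.3]
width: 10.3
gripper_force: 68.6
```

Request:
{"op": "drive_tool", "data": {
  "targets": [
    [[0,0,-2.5],[0,0,0]],
    [[0,0,-5.5],[0,0,0]],
    [[0,0,-9],[0,0,0]],
    [[0,0,-13],[0,0,0]],
    [[0,0,-13],[0,0,0]]
  ]
}}

```text
time_s: 4.0
position: [399.6, -232.6, 245.3]
tool_rot: [0.611, 3.071, -0.011]
force: [1.1, -1.4, -1.1]
width: 10.3
gripper_force: 68.9
```

```bash
python3 - <<'E'
from h import *
for i in range(3):
    s=cap('side'); print(manip.sense()['position'].round(1),manip.sense()['width'])
save(s,'pics/s2.png')
mv([462.5,17.5,235],67.4)
E
```

```text
[ 398.6 -231.7  241.9] 10.490492061295981
[ 397.3 -230.5  239. ] 10.670863344411853
[ 396.4 -229.6  237.2] 10.474866082862084
shift [3.36, 25.35, 0.21] turnz 0.1 yaw_y 67.5 q6 -1.96 pos [ 396.4 -229.6  237.2]
```

View pics/s2.png

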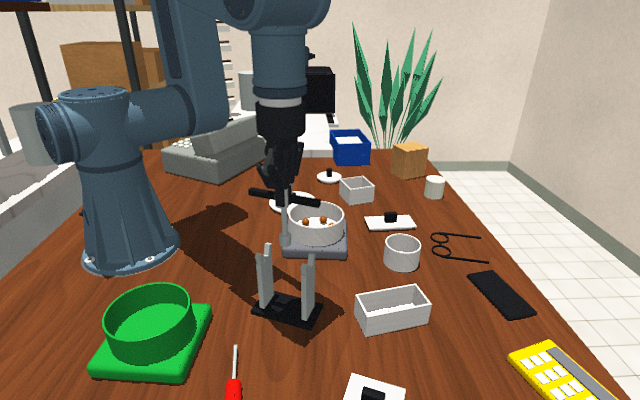

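Stirrer is out and hanging straight from the gripper at (285,200). Carrying it over the pan.

Request:
{"op": "drive_tool", "data": {
  "targets": [
    [[0.7,5,0],[0,0,0]],
    [[1.3,10,0],[0,0,0]],
    [[2.0,15,0],[0,0,0]],
    [[2.7,18,0],[0,0,0]],
    [[2.7,20,0],[0,0,0]]
  ]
}}

```text
time_s: 4.57
position: [446.6, -31.6, 235.0]
tool_rot: [-0.612, -3.077, -0.002]
force: [1.1, -1.5, -1.1]
width: 10.5
gripper_force: 68.9
```

Request:
{"op": "drive_tool", "data": {
  "targets": [
    [[0.35,2.7,0],[0,0,0]],
    [[0.7,5.3,0],[0,0,0]],
    [[0.7,5.3,0],[0,0,0]],
    [[0.7,5.3,0],[0,0,0]],
    [[0.7,5.3,0],[0,0,0]]
  ]
}}

```text
time_s: 4.98
position: [461.0, 17.1, 235.6]
tool_rot: [-0.612, -3.078, 0.001]
force: [-0.3, -0.4, -0.4]
width: 10.4
gripper_force: 69.0
```

Request:
{"op": "drive_tool", "data": {
  "targets": [
    [[0,0,0],[0,0,0]],
    [[0,0,0],[0,0,0]],
    [[0,0,0],[0,0,0]],
    [[0,0,0],[0,0,0]],
    [[0,0,0],[0,0,0]]
  ]
}}

```text
time_s: 5.4
position: [462.0, 16.6, 237.4]
tool_rot: [0.614, 3.081, -0.0]
force: [-0.4, -0.8, -1.8]
width: 10.4
gripper_force: 69.0
```

```bash
python3 - <<'E'
from h import *
s=cap('side'); save(s,'pics/s3.png'); c=cap('scene'); save(c,'pics/c3.png')
mv([462.5,17.5,121.5],67.4)
for im,n in((s,'side'),(c,'scene')):
  for ce,P,px in blobs(im,225,270,True,20,xy=(462,17,80)): print(n,'bar',ce.round(),len(P),np.nanmax(P[:,2]),*fit(im,px,255))
  P=cloud(im); r=np.hypot(P[...,0]-462,P[...,1]-17)<35; m=r&(P[...,2]>135)&(P[...,2]<165)
  print(n,'tip',np.nanmin(P[m][:,2]) if m.any() else None, P[m].mean(0).round(1), m.sum())
  for ce,Q,px in blobs(im,76,92,False,40,xy=(462,17,110)): print(n,'rim',*fit(im,px,84),len(Q))
E
```

```text
shift [-0.02, 0.08, 11.59] turnz 0.1 yaw_y 67.5 q6 -1.4 pos [462.   16.9 237.4]
side bar [331. 150.] 146 268.7712165765943 [495.6, 15.9, 88.0, 52.2, 87.3] [492.5, 16.0, 49.6]
side bar [300. 147.] 96 260.87101041377355 [423.6, 26.0, 54.2, 32.6, -21.4] [423.3, 25.1, 29.7]
side bar [314. 150.] 74 269.76973365760955 [455.3, 8.9, 74.9, 14.1, 87.7] [459.0, 8.8, 37.5]
side tip 160.5138715301963 [459.1   8.6 162.5] 17
side rim [460.9, 12.6, 152.0, 137.8, -81.9] [459.2, 12.4, 76.8] 417
scene bar [347. 152.] 30 262.5569890319018 [407.3, 38.5, 17.6, 14.2, -22.4] [406.8, 37.1, 9.2]
scene bar [315. 168.] 141 269.6258188520261 [488.9, 4.2, 68.7, 24.1, -13.8] [487.7, -0.6, 34.8]
scene bar [330. 167.] 26 269.9917800556292 [466.7, 30.1, 17.9, 11.8, 34.2] [468.4, 27.7, 9.4]
scene tip 161.95999027287337 [466.5  18.4 163.5] 8
scene rim [463.0, 18.9, 141.7, 135.9, 36.3] [462.6, 18.9, 72.3] 317
```

View pics/c3.png

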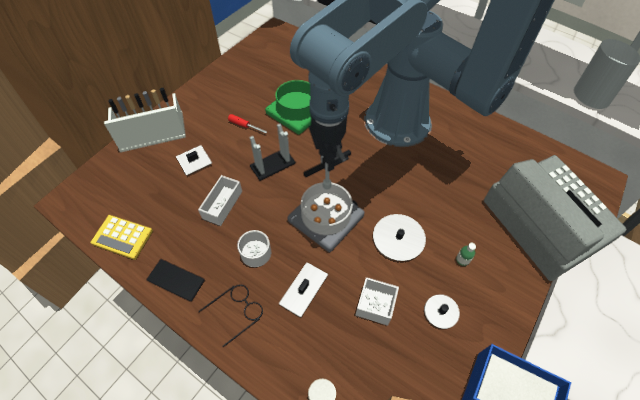

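The scene view shows the stirrer above the pan centre with the tip at about 160 mm. Lowering into the empty centre, then out to the far side through the gap between the beads.

Request:
{"op": "drive_tool", "data": {
  "targets": [
    [[0,0,2.5],[0,0,0]],
    [[0,0,5],[0,0,0]],
    [[0,0,7.5],[0,0,0]],
    [[0,0,9.2],[0,0,0]],
    [[0,0,10],[0,0,0]]
  ]
}}

```text
time_s: 5.92
position: [460.3, 17.4, 134.8]
tool_rot: [-0.612, -3.077, -0.0]
force: [-0.6, 0.3, -1.9]
width: 10.5
gripper_force: 69.0
```

Request:
{"op": "drive_tool", "data": {
  "targets": [
    [[0,0,0.5],[0,0,0]],
    [[0,0,1.0],[0,0,0]],
    [[0,0,1.5],[0,0,0]],
    [[0,0,1.5],[0,0,0]],
    [[0,0,1.5],[0,0,0]]
  ]
}}

```text
time_s: 6.33
position: [462.4, 17.0, 122.8]
tool_rot: [0.613, 3.08, -0.0]
force: [-0.3, -0.1, -1.7]
width: 10.2
gripper_force: 69.0
```

Request:
{"op": "drive_tool", "data": {
  "targets": [
    [[-1.0,-0.2,0],[0,0,0]],
    [[-2.0,-0.4,0],[0,0,0]],
    [[-3.1,-0.6,0],[0,0,0]],
    [[-4.1,-0.8,0],[0,0,0]],
    [[-4.1,-0.8,0],[0,0,0]]
  ]
}}

```text
time_s: 6.75
position: [499.4, -7.7, 122.9]
tool_rot: [0.614, 3.078, -0.001]
force: [-0.3, -0.8, -1.1]
width: 10.4
gripper_force: 69.0
```

Request:
{"op": "drive_tool", "data": {
  "targets": [
    [[0.6,-1.5,0],[0,0,0]],
    [[1.8,-2.7,0],[0,0,0]],
    [[3.3,-3.3,0],[0,0,0]],
    [[4.9,-3.3,0],[0,0,0]]
  ]
}}

```text
time_s: 7.08
position: [440.3, -17.7, 122.9]
tool_rot: [0.616, 3.077, 0.004]
force: [5.8, 6.6, 0.7]
width: 10.5
gripper_force: 70.4
```

Request:
{"op": "drive_tool", "data": {
  "targets": [
    [[1.5,0.6,0],[0,0,0]],
    [[2.7,1.8,0],[0,0,0]],
    [[3.3,3.3,0],[0,0,0]],
    [[3.3,4.9,0],[0,0,0]]
  ]
}}

```text
time_s: 7.42
position: [428.6, 39.8, 123.3]
tool_rot: [0.613, 3.076, -0.002]
force: [5.8, -3.6, -0.9]
width: 10.4
gripper_force: 68.7
```

Request:
{"op": "drive_tool", "data": {
  "targets": [
    [[-0.6,1.5,0],[0,0,0]],
    [[-1.8,2.7,0],[0,0,0]],
    [[-3.3,3.3,0],[0,0,0]],
    [[-4.9,3.3,0],[0,0,0]]
  ]
}}

```text
time_s: 7.75
position: [485.7, 52.1, 122.3]
tool_rot: [-0.61, -3.082, 0.002]
force: [0.1, 0.0, -1.4]
width: 10.7
gripper_force: 68.9
```

Request:
{"op": "drive_tool", "data": {
  "targets": [
    [[-1.5,-0.6,0],[0,0,0]],
    [[-2.7,-1.8,0],[0,0,0]],
    [[-3.3,-3.3,0],[0,0,0]],
    [[-3.3,-4.9,0],[0,0,0]]
  ]
}}

```text
time_s: 8.08
position: [496.2, -5.6, 121.7]
tool_rot: [-0.612, -3.077, -0.003]
force: [-5.9, 5.8, 1.7]
width: 10.3
gripper_force: 69.3
```

Request:
{"op": "drive_tool", "data": {
  "targets": [
    [[0.6,-1.5,0],[0,0,0]],
    [[1.8,-2.7,0],[0,0,0]],
    [[3.3,-3.3,0],[0,0,0]],
    [[4.9,-3.3,0],[0,0,0]]
  ]
}}

```text
time_s: 8.42
position: [439.0, -18.6, 122.3]
tool_rot: [0.616, 3.079, 0.001]
force: [6.4, 3.9, -1.4]
width: 10.5
gripper_force: 69.3
```

Request:
{"op": "drive_tool", "data": {
  "targets": [
    [[1.5,0.6,0],[0,0,0]],
    [[2.7,1.8,0],[0,0,0]],
    [[3.3,3.3,0],[0,0,0]],
    [[3.3,4.9,0],[0,0,0]]
  ]
}}

```text
time_s: 8.75
position: [427.1, 40.0, 122.6]
tool_rot: [0.613, 3.08, -0.003]
force: [4.5, -6.7, -0.5]
width: 10.2
gripper_force: 68.7
```

Request:
{"op": "drive_tool", "data": {
  "targets": [
    [[-0.6,1.5,0],[0,0,0]],
    [[-1.8,2.7,0],[0,0,0]],
    [[-3.3,3.3,0],[0,0,0]],
    [[-4.9,3.3,0],[0,0,0]]
  ]
}}

```text
time_s: 9.08
position: [484.3, 52.1, 121.9]
tool_rot: [-0.609, -3.078, 0.004]
force: [-5.6, -4.9, 0.7]
width: 10.2
gripper_force: 68.6
```

Request:
{"op": "drive_tool", "data": {
  "targets": [
    [[-1.5,-0.6,0],[0,0,0]],
    [[-2.7,-1.8,0],[0,0,0]],
    [[-3.3,-3.3,0],[0,0,0]],
    [[-3.3,-4.9,0],[0,0,0]]
  ]
}}

```text
time_s: 9.42
position: [496.8, -6.5, 121.7]
tool_rot: [-0.612, -3.079, -0.001]
force: [-2.0, 3.5, -0.4]
width: 10.7
gripper_force: 68.9
```

Request:
{"op": "drive_tool", "data": {
  "targets": [
    [[0.6,-1.5,0],[0,0,0]],
    [[1.8,-2.7,0],[0,0,0]],
    [[3.3,-3.3,0],[0,0,0]],
    [[4.9,-3.3,0],[0,0,0]]
  ]
}}

```text
time_s: 9.75
position: [438.2, -18.7, 122.0]
tool_rot: [-0.615, -3.08, 0.0]
force: [0.2, -0.2, -1.2]
width: 10.8
gripper_force: 68.6
```

Request:
{"op": "drive_tool", "data": {
  "targets": [
    [[1.5,0.6,0],[0,0,0]],
    [[2.7,1.8,0],[0,0,0]],
    [[3.3,3.3,0],[0,0,0]],
    [[3.3,4.9,0],[0,0,0]]
  ]
}}

```text
time_s: 10.08
position: [427.4, 40.6, 122.9]
tool_rot: [0.614, 3.079, 0.0]
force: [-0.1, -0.4, -1.1]
width: 10.4
gripper_force: 68.5
```

Request:
{"op": "drive_tool", "data": {
  "targets": [
    [[-0.6,1.5,0],[0,0,0]],
    [[-1.8,2.7,0],[0,0,0]],
    [[-3.3,3.3,0],[0,0,0]],
    [[-4.9,3.3,0],[0,0,0]]
  ]
}}

```text
time_s: 10.42
position: [485.0, 52.6, 122.2]
tool_rot: [-0.61, -3.08, 0.001]
force: [-8.6, -2.9, 2.8]
width: 10.4
gripper_force: 69.3
```

Request:
{"op": "drive_tool", "data": {
  "targets": [
    [[-1.5,-0.6,0],[0,0,0]],
    [[-2.7,-1.8,0],[0,0,0]],
    [[-3.3,-3.3,0],[0,0,0]],
    [[-3.3,-4.9,0],[0,0,0]]
  ]
}}

```text
time_s: 10.75
position: [495.5, -5.4, 121.3]
tool_rot: [-0.612, -3.076, -0.004]
force: [-6.7, 4.6, 0.5]
width: 10.5
gripper_force: 69.0
```

Request:
{"op": "drive_tool", "data": {
  "targets": [
    [[0.6,-1.5,0],[0,0,0]],
    [[1.8,-2.7,0],[0,0,0]],
    [[3.3,-3.3,0],[0,0,0]],
    [[4.9,-3.3,0],[0,0,0]]
  ]
}}

```text
time_s: 11.08
position: [438.0, -18.3, 121.9]
tool_rot: [-0.615, -3.079, -0.0]
force: [0.0, -0.6, -0.8]
width: 10.3
gripper_force: 69.0
```

Request:
{"op": "drive_tool", "data": {
  "targets": [
    [[1.5,0.6,0],[0,0,0]],
    [[2.7,1.8,0],[0,0,0]],
    [[3.3,3.3,0],[0,0,0]],
    [[3.3,3.3,0],[0,0,0]],
    [[3.3,3.3,0],[0,0,0]]
  ]
}}

```text
time_s: 11.5
position: [422.4, 25.3, 123.1]
tool_rot: [0.61, 3.079, -0.001]
force: [2.9, -1.5, -1.0]
width: 10.4
gripper_force: 68.8
```

```bash
python3 - <<'E'
from h import *
mv([394.5,-228,237],67.4)
im=cap('scene'); P=cloud(im); save(im,'pics/c4.png')
hsv=cv2.cvtColor(im['pixels'],cv2.COLOR_RGB2HSV)
m=((np.hypot(P[...,0]-462.5,P[...,1]-17.5)<66)&(hsv[...,1]>110)&(P[...,2]>38)&(P[...,2]<80)).astype(np.uint8)
n,l,st,ce=cv2.connectedComponentsWithStats(m)
for i in range(1,n):
    if st[i,4]>5: print('bead',ce[i].round(),(P[l==i].mean(0)-[462.5,17.5,0]).round(1),st[i,4])
E
```

```text
shift [-7.12, -24.47, -11.38] turnz 0.2 yaw_y 67.6 q6 -1.4 pos [422.4  25.3 123.1]
bead [310. 200.] [ -0.8 -52.1  52.8] 29
bead [342. 200.] [-51.8  21.3  53.3] 31
bead [308. 214.] [ 40.5 -31.6  53.8] 15
bead [341. 218.] [ 1.5 50.7 55.5] 7
```

Four beads visible in the pan, all displaced. Raising the stirrer and heading to the rest.

Request:
{"op": "drive_tool", "data": {
  "targets": [
    [[0,0,-2],[0,0,0]],
    [[0,0,-5],[0,0,0]],
    [[0,0,-8],[0,0,0]],
    [[0,0,-11.4],[0,0,0]],
    [[0,0,-11.4],[0,0,0]]
  ]
}}

```text
time_s: 11.97
position: [424.0, 24.3, 242.4]
tool_rot: [0.612, 3.073, -0.0]
force: [0.9, 0.8, -1.1]
width: 10.6
gripper_force: 68.9
```

Request:
{"op": "drive_tool", "data": {
  "targets": [
    [[-1.2,-4,0],[0,0,0]],
    [[-2.3,-8,0],[0,0,0]],
    [[-3.5,-12,0],[0,0,0]],
    [[-4.7,-16,0],[0,0,0]],
    [[-5.8,-20,0],[0,0,0]]
  ]
}}

```text
time_s: 12.38
position: [396.8, -183.2, 235.6]
tool_rot: [-0.613, -3.08, -0.002]
force: [1.3, -0.2, -1.3]
width: 10.2
gripper_force: 68.9
```

Request:
{"op": "drive_tool", "data": {
  "targets": [
    [[-1.3,-3,0],[0,0,0]],
    [[-1.3,-4.5,0],[0,0,0]],
    [[-1.3,-4.5,0],[0,0,0]],
    [[-1.3,-4.5,0],[0,0,0]],
    [[-1.3,-4.5,0],[0,0,0]]
  ]
}}

```text
time_s: 12.8
position: [392.4, -227.3, 235.5]
tool_rot: [-0.613, -3.079, -0.003]
force: [-0.0, -0.0, -0.7]
width: 10.6
gripper_force: 68.9
```

Request:
{"op": "drive_tool", "data": {
  "targets": [
    [[0,0,0],[0,0,0]],
    [[0,0,0],[0,0,0]],
    [[0,0,0],[0,0,0]],
    [[0,0,0],[0,0,0]],
    [[0,0,0],[0,0,0]]
  ]
}}

```text
time_s: 13.22
position: [393.1, -227.7, 236.4]
tool_rot: [0.612, 3.081, -0.0]
force: [-0.1, 0.5, -2.2]
width: 10.5
gripper_force: 68.9
```

```bash
python3 - <<'E'
from h import *
mv([395.2,-228.6,108],67.4)
w=cap('wrist'); save(w,'pics/w5.png'); im=cap('scene')
for ce,P,px in blobs(w,131,142,False,30): z=np.median(P[:,2]); print('posts',ce.round(),len(P),z.round(1),*fit(w,px,z))
for ce,P,px in blobs(w,240,270,True,80): z=np.median(P[:,2]); print('bar',ce.round(),len(P),z.round(1),*fit(w,px,z))
P=cloud(im); hsv=cv2.cvtColor(im['pixels'],cv2.COLOR_RGB2HSV)
m=((np.hypot(P[...,0]-462.5,P[...,1]-17.5)<66)&(hsv[...,1]>110)&(P[...,2]>38)&(P[...,2]<80)).astype(np.uint8)
n,l,st,ce=cv2.connectedComponentsWithStats(m)
for i in range(1,n):
    if st[i,4]>5: print('bead',ce[i].round(),(P[l==i].mean(0)-[462.5,17.5,0]).round(1),st[i,4])
E
```

```text
shift [-0.23, -0.01, 12.84] turnz 0.2 yaw_y 67.6 q6 -1.97 pos [ 393.1 -227.7  236.4]
posts [289. 154.] 239 138.3 [346.6, -227.7, 12.6, 10.2, 67.4] [346.3, -227.8, 7.6]
posts [339. 154.] 235 138.1 [360.5, -194.2, 11.8, 10.2, 67.6] [360.8, -194.4, 7.6]
bar [315. 270.] 4759 257.8 [379.5, -221.0, 103.7, 14.8, -22.5] [379.5, -220.8, 51.9]
bar [353. 273.] 365 257.5 [391.7, -209.4, 14.8, 6.2, -5.9] [391.7, -208.6, 7.7]
bar [277. 273.] 361 257.5 [379.8, -238.2, 13.8, 6.1, -34.3] [379.7, -238.3, 7.4]
bead [310. 200.] [ -0.5 -52.1  53. ] 27
bead [342. 201.] [-50.5  22.8  52.7] 30
bead [308. 214.] [ 40.7 -31.5  54.1] 15
```

View pics/w5.png

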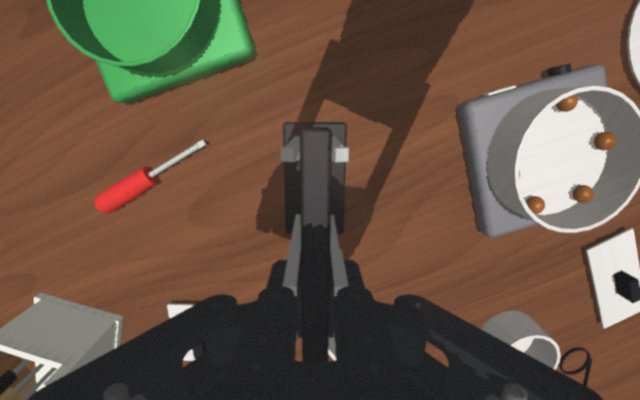

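Bar lies in line with the rest, about 3 mm short along its length. Four beads are visible in the pan; the fifth is likely hidden behind the wall. Lowering with a correction.

Request:
{"op": "drive_tool", "data": {
  "targets": [
    [[-0.3,0,2.5],[0,0,0]],
    [[-0.3,0,5],[0,0,0]],
    [[-0.3,0,7.5],[0,0,0]],
    [[-0.3,0,9.5],[0,0,0]],
    [[-0.3,0,10.5],[0,0,0]]
  ]
}}

```text
time_s: 13.73
position: [394.4, -228.0, 128.7]
tool_rot: [-0.612, -3.078, -0.003]
force: [0.4, -0.2, -1.7]
width: 10.1
gripper_force: 68.9
```

Request:
{"op": "drive_tool", "data": {
  "targets": [
    [[0,0,0.7],[0,0,0]],
    [[0,0,1.4],[0,0,0]],
    [[0,0,2.1],[0,0,0]],
    [[0,0,2.3],[0,0,0]],
    [[0,0,2.3],[0,0,0]]
  ]
}}

```text
time_s: 14.15
position: [396.3, -229.9, 109.5]
tool_rot: [0.613, 3.08, -0.001]
force: [-2.3, 1.5, 4.5]
width: 10.4
gripper_force: 69.9
```

Request:
{"op": "drive_tool", "data": {
  "targets": [
    [[0,0,0],[0,0,0]],
    [[0,0,0],[0,0,0]],
    [[0,0,0],[0,0,0]],
    [[0,0,0],[0,0,0]],
    [[0,0,0],[0,0,0]]
  ]
}}

```text
time_s: 14.57
position: [396.3, -229.9, 109.5]
tool_rot: [0.613, 3.08, -0.002]
force: [-1.0, 1.4, 5.8]
width: 10.5
gripper_force: 69.8
```

Light upward contact, so it's seated. Releasing and rising.

Request:
{"op": "drive_tool", "data": {
  "targets": [
    [[0,0,0],[0,0,0]],
    [[0,0,0],[0,0,0]],
    [[0,0,0],[0,0,0]],
    [[0,0,0],[0,0,0]],
    [[0,0,0],[0,0,0]]
  ],
  "gripper": 0
}}

```text
time_s: 14.98
position: [395.7, -229.2, 108.2]
tool_rot: [0.613, 3.081, 0.0]
force: [1.0, 0.5, -0.3]
width: 70.3
gripper_force: 0.0
```

Request:
{"op": "drive_tool", "data": {
  "targets": [
    [[0,0,0],[0,0,0]],
    [[0,0,0],[0,0,0]],
    [[0,0,0],[0,0,0]],
    [[0,0,0],[0,0,0]],
    [[0,0,0],[0,0,0]]
  ]
}}

```text
time_s: 15.4
position: [395.7, -229.2, 108.3]
tool_rot: [-0.613, -3.081, -0.0]
force: [-0.2, 0.6, 0.0]
width: 85.4
gripper_force: 0.0
```

Request:
{"op": "drive_tool", "data": {
  "targets": [
    [[0,0,-2],[0,0,0]],
    [[0,0,-5],[0,0,0]],
    [[0,0,-8],[0,0,0]],
    [[0,0,-11],[0,0,0]],
    [[0,0,-11],[0,0,0]]
  ]
}}

```text
time_s: 15.82
position: [398.3, -231.7, 224.6]
tool_rot: [0.611, 3.073, -0.009]
force: [1.1, -0.4, 0.6]
width: 85.4
gripper_force: 0.0
```

Request:
{"op": "drive_tool", "data": {
  "targets": [
    [[0,0,0],[0,0,0]],
    [[0,0,0],[0,0,0]],
    [[0,0,0],[0,0,0]],
    [[0,0,0],[0,0,0]],
    [[0,0,0],[0,0,0]]
  ]
}}

```text
time_s: 16.23
position: [395.2, -228.7, 217.1]
tool_rot: [-0.613, -3.079, -0.002]
force: [0.4, 0.2, 0.3]
width: 85.4
gripper_force: 0.0
```

```bash
cat >> h.py <<'E'
def survey(cams=('scene','side'),lids=True):
    """lids (z 13 plates) and container rims found by shape size"""
    for n in cams:
        im=cap(n)
        for nm,lo,hi,b,am in [('plate',8,20,False,140),('rim',44,62,False,100),('panrim',77,92,False,40),('bar',118,140,True,20),('knob',33,46,True,12)]:
            for ce,P,px in blobs(im,lo,hi,b,am):
                z=np.median(P[:,2]); zz={'plate':13,'rim':54,'panrim':84,'bar':130,'knob':41}[nm]
                f,c=fit(im,px,zz)
                if f[0]<250 or f[0]>720 or abs(f[1])>520 or f[2]>150: continue
                print(n,nm,ce.round().tolist(),len(P),'z',round(float(z),1),f,c)
    return im
E
python3 - <<'E'
from h import *
w=cap('wrist')
for ce,P,px in blobs(w,126,140,True,100): z=np.median(P[:,2]); print('bar wrist',ce.round(),len(P),z.round(1),*fit(w,px,z))
survey()
E
```

```text
bar wrist [314. 233.] 1747 130.8 [405.3, -232.2, 104.8, 11.4, -23.0] [404.9, -233.1, 52.6]
scene plate [193.0, 160.0] 505 z 13.6 [528.9, -443.4, 90.3, 88.8, 67.0] [527.8, -444.0, 60.9]
scene plate [399.0, 237.0] 1854 z 13.6 [398.0, 221.0, 146.1, 144.7, -55.4] [398.2, 221.0, 73.7]
scene plate [303.0, 289.0] 1139 z 13.2 [673.0, 92.7, 134.7, 66.5, 4.6] [673.6, 93.9, 73.4]
scene plate [441.0, 312.0] 826 z 13.0 [524.5, 414.4, 87.0, 84.0, 27.4] [524.2, 415.1, 44.4]
scene rim [219.0, 196.0] 284 z 49.8 [598.8, -255.6, 134.3, 67.1, 12.3] [599.9, -256.3, 71.4]
scene rim [326.0, 194.0] 183 z 53.0 [430.1, -4.7, 131.0, 69.6, -56.4] [452.6, 10.3, 65.6]
scene rim [325.0, 226.0] 156 z 53.5 [499.3, 41.7, 134.6, 57.9, -56.3] [475.4, 25.8, 67.3]
scene rim [246.0, 258.0] 249 z 53.4 [704.0, -65.8, 88.5, 82.9, 39.1] [701.6, -64.3, 45.3]
scene rim [378.0, 298.0] 322 z 54.4 [601.5, 266.7, 87.7, 85.1, 16.5] [600.1, 266.2, 58.5]
scene panrim [326.0, 203.0] 327 z 83.6 [462.5, 17.6, 141.3, 138.3, -3.8] [462.5, 18.1, 71.8]
scene panrim [471.0, 246.0] 47 z 84.0 [358.9, 397.9, 23.8, 15.9, -13.8] [359.3, 399.5, 11.
[... 1677 characters left out ...]
.1 [436.0, -250.3, 56.0, 16.5, 66.9] [436.5, -250.5, 28.0]
side panrim [315.0, 215.0] 394 z 82.4 [460.7, 13.0, 149.1, 139.9, 75.3] [459.7, 13.3, 75.9]
side panrim [264.0, 274.0] 102 z 84.2 [353.3, -213.4, 60.4, 18.1, 68.9] [355.1, -214.1, 30.3]
side panrim [307.0, 285.0] 89 z 85.1 [436.7, -246.2, 59.5, 15.5, 67.9] [439.4, -247.3, 29.8]
side bar [287.0, 260.0] 469 z 129.5 [394.9, -236.9, 131.0, 23.7, -22.5] [395.1, -237.1, 65.7]
side knob [329.0, 170.0] 19 z 39.5 [521.0, 405.5, 28.1, 17.5, 85.8] [521.9, 405.1, 15.0]
side knob [390.0, 214.0] 56 z 39.8 [669.5, 84.8, 34.5, 22.4, -1.2] [669.0, 84.8, 19.6]
side knob [372.0, 394.0] 222 z 40.4 [527.4, -447.6, 32.7, 17.9, -21.9] [527.7, -446.1, 16.9]
```

Stirrer hangs back where it was. The tin has been knocked to about (702,-66); the rest hasn't moved. Next: tub lid.

Request:
{"op": "drive_tool", "data": {
  "targets": [
    [[-4.1,-3,0],[0,0,0]],
    [[-7.5,-5.4,0],[0,0,0]],
    [[-11,-7.9,0],[0,0,0]],
    [[-14.5,-10.4,0],[0,0,0]],
    [[-17,-12.2,0],[0,0,0]]
  ]
}}

```text
time_s: 16.8
position: [506.4, -407.8, 217.7]
tool_rot: [-0.613, -3.081, -0.001]
force: [-0.2, -0.5, 0.1]
width: 85.4
gripper_force: 0.0
```

Request:
{"op": "drive_tool", "data": {
  "targets": [
    [[-2,-1.4,0],[0,0,0]],
    [[-3.6,-2.5,2],[0,0,0]],
    [[-3.6,-2.5,4],[0,0,0]],
    [[-3.6,-2.5,4],[0,0,0]],
    [[-3.6,-2.5,4],[0,0,0]]
  ]
}}

```text
time_s: 17.22
position: [528.3, -442.0, 176.1]
tool_rot: [-0.612, -3.078, -0.005]
force: [-0.2, 0.2, -0.2]
width: 85.5
gripper_force: 0.0
```

Request:
{"op": "drive_tool", "data": {
  "targets": [
    [[0,0,0],[0,0,0]],
    [[0,0,0],[0,0,0]],
    [[0,0,0],[0,0,0]],
    [[0,0,0],[0,0,0]],
    [[0,0,0],[0,0,0]]
  ]
}}

```text
time_s: 17.63
position: [529.5, -443.2, 179.5]
tool_rot: [0.612, 3.08, -0.002]
force: [-0.2, -0.6, -0.4]
width: 85.3
gripper_force: 0.0
```

```bash
cat >> h.py <<'E'
def wlook(specs,fn=None):
    w=cap('wrist')
    if fn: save(w,fn)
    for nm,lo,hi,b,am,zz in specs:
        for ce,P,px in blobs(w,lo,hi,b,am): print(nm,ce.round().tolist(),len(P),round(float(np.median(P[:,2])),1),*fit(w,px,zz))
    return w
KNOB=('knob',38,44,True,40,41); PLATE=('plate',8,17,False,800,13)
E
python3 - <<'E'
from h import *
mv([528.5,-443.5,17],67.4)
wlook([KNOB,PLATE],'pics/w6.png')
E
```

```text
shift [0.1, -0.06, 16.25] turnz 0.1 yaw_y 67.5 q6 -2.05 pos [ 529.5 -443.2  179.5]
knob [314.0, 195.0] 498 41.9 [528.0, -442.3, 32.6, 11.6, -22.5] [528.0, -442.3, 17.0]
plate [315.0, 186.0] 7305 13.9 [528.7, -442.7, 87.3, 85.9, 67.5] [528.8, -442.5, 61.0]
plate [173.0, 208.0] 982 13.0 [485.5, -581.3, 153.1, 79.8, 0.1] [485.6, -616.6, 76.7]
```

Request:
{"op": "drive_tool", "data": {
  "targets": [
    [[0.1,0,4],[0,0,0]],
    [[0.1,0,8],[0,0,0]],
    [[0.1,0,11.5],[0,0,0]],
    [[0.1,0,14],[0,0,0]],
    [[0.1,0,15],[0,0,0]]
  ]
}}

```text
time_s: 18.1
position: [526.1, -440.1, 23.3]
tool_rot: [-0.612, -3.075, -0.007]
force: [-0.6, 0.3, 0.5]
width: 85.6
gripper_force: 0.0
```

Request:
{"op": "drive_tool", "data": {
  "targets": [
    [[0,0,0.6],[0,0,0]],
    [[0,0,1.1],[0,0,0]],
    [[0,0,1.1],[0,0,0]],
    [[0,0,1.1],[0,0,0]],
    [[0,0,1.1],[0,0,0]]
  ]
}}

```text
time_s: 18.52
position: [529.3, -443.9, 19.5]
tool_rot: [0.612, 3.079, -0.003]
force: [0.1, 0.1, 0.8]
width: 85.2
gripper_force: 0.0
```

Request:
{"op": "drive_tool", "data": {
  "targets": [
    [[0,0,0],[0,0,0]],
    [[0,0,0],[0,0,0]],
    [[0,0,0],[0,0,0]],
    [[0,0,0],[0,0,0]],
    [[0,0,0],[0,0,0]]
  ],
  "gripper": 1,
  "grip_force": 60
}}

```text
time_s: 18.93
position: [528.4, -442.8, 17.4]
tool_rot: [0.613, 3.081, -0.0]
force: [0.1, -0.9, 0.2]
width: 25.4
gripper_force: 0.0
```

Request:
{"op": "drive_tool", "data": {
  "targets": [
    [[0,0,0],[0,0,0]],
    [[0,0,0],[0,0,0]],
    [[0,0,0],[0,0,0]],
    [[0,0,0],[0,0,0]],
    [[0,0,0],[0,0,0]]
  ]
}}

```text
time_s: 19.35
position: [528.5, -442.9, 17.5]
tool_rot: [0.613, 3.081, -0.0]
force: [0.1, 0.3, 1.9]
width: 12.9
gripper_force: 59.9
```

Request:
{"op": "drive_tool", "data": {
  "targets": [
    [[0,0,-2],[0,0,0]],
    [[0,0,-6],[0,0,0]],
    [[0,0,-10],[0,0,0]],
    [[0,0,-14],[0,0,0]],
    [[0,0,-16.5],[0,0,0]]
  ]
}}

```text
time_s: 19.77
position: [529.2, -443.6, 186.8]
tool_rot: [0.612, 3.078, -0.004]
force: [0.8, -1.0, -0.7]
width: 12.8
gripper_force: 59.5
```

Request:
{"op": "drive_tool", "data": {
  "targets": [
    [[1,3.4,0],[0,0,0]],
    [[2,6.8,0],[0,0,0]],
    [[3,10.2,0],[0,0,0]],
    [[4,13.6,0],[0,0,0]],
    [[5.1,17,0],[0,0,0]]
  ]
}}

```text
time_s: 20.18
position: [545.8, -264.4, 181.7]
tool_rot: [-0.614, -3.08, -0.001]
force: [-0.1, 0.6, -2.1]
width: 13.1
gripper_force: 59.5
```

Request:
{"op": "drive_tool", "data": {
  "targets": [
    [[1,3.4,0],[0,0,0]],
    [[2,6.8,0],[0,0,0]],
    [[3,10.2,0],[0,0,0]],
    [[4,13.6,0],[0,0,0]],
    [[5.1,17,0],[0,0,0]]
  ]
}}

```text
time_s: 20.6
position: [563.8, -87.7, 181.8]
tool_rot: [-0.613, -3.08, -0.0]
force: [0.5, 0.2, -0.5]
width: 12.9
gripper_force: 59.5
```

Request:
{"op": "drive_tool", "data": {
  "targets": [
    [[1,3.4,0],[0,0,0]],
    [[2,6.8,0],[0,0,0]],
    [[3,10.2,0],[0,0,0]],
    [[4,13.6,0],[0,0,0]],
    [[5.1,17,0],[0,0,0]]
  ]
}}

```text
time_s: 21.02
position: [581.7, 88.8, 181.8]
tool_rot: [-0.613, -3.08, 0.0]
force: [-0.1, -0.1, -0.7]
width: 12.8
gripper_force: 59.5
```

Request:
{"op": "drive_tool", "data": {
  "targets": [
    [[1,3.2,0],[0,0,-5]],
    [[2,6.4,0],[0,0,-10]],
    [[3,9.6,0],[0,0,-15]],
    [[4,12.2,0],[0,0,-20]],
    [[4.3,13.2,0],[0,0,-25]]
  ]
}}

```text
time_s: 21.43
position: [591.9, 229.4, 181.6]
tool_rot: [0.08, -3.139, -0.002]
force: [0.4, 0.6, -1.0]
width: 12.9
gripper_force: 59.5
```

Request:
{"op": "drive_tool", "data": {
  "targets": [
    [[0,0,0],[0,0,-5]],
    [[0,0,0],[0,0,-10]],
    [[0,0,0],[0,0,-14.7]],
    [[0,0,0],[0,0,-14.7]],
    [[0,0,0],[0,0,-14.7]]
  ]
}}

```text
time_s: 21.85
position: [592.6, 225.4, 181.7]
tool_rot: [0.466, -3.106, 0.0]
force: [-0.4, 0.6, -1.2]
width: 12.8
gripper_force: 59.5
```

Request:
{"op": "drive_tool", "data": {
  "targets": [
    [[0,0,0],[0,0,0]],
    [[0,0,0],[0,0,0]],
    [[0,0,0],[0,0,0]],
    [[0,0,0],[0,0,0]],
    [[0,0,0],[0,0,0]]
  ]
}}

```text
time_s: 22.27
position: [593.0, 225.3, 182.3]
tool_rot: [-0.469, 3.106, -0.0]
force: [0.1, -0.8, -1.2]
width: 12.8
gripper_force: 59.5
```

```bash
python3 - <<'E'
from h import *
mv([601,266.7,180],67.5+39.7)
w=wlook([('rim',50,60,False,50,55)],'pics/w7.png')
P=cloud(w)
for n in('scene','side'):
  im=cap(n)
  for ce,P,px in blobs(im,44,62,False,60,xy=(601,266,80)): print(n,len(P),np.median(P[:,2]).round(1),*fit(im,px,55))
  m=[b for b in blobs(im,170,195,False,60,xy=(601,266,90))]
  for ce,P,px in m: print(n,'lid',len(P),np.median(P[:,2]).round(1),*fit(im,px,np.median(P[:,2])))
E
```

```text
shift [-1.99, 3.72, 0.23] turnz -0.0 yaw_y 107.2 q6 -1.69 pos [593.  225.3 182.3]
rim [47.0, 19.0] 292 55.1 [516.0, -13.5, 50.9, 8.5, 57.1] [514.5, -12.6, 25.6]
rim [160.0, 31.0] 526 55.2 [503.8, 69.1, 76.4, 13.5, -40.8] [500.6, 65.4, 38.2]
rim [359.0, 175.0] 411 55.6 [560.9, 256.5, 83.8, 3.9, -74.0] [561.2, 256.6, 41.9]
rim [15.0, 221.0] 672 55.1 [699.3, -34.1, 78.3, 28.6, 0.8] [699.5, -47.9, 39.2]
scene 249 54.6 [602.1, 267.0, 87.3, 84.7, 17.0] [601.5, 266.8, 59.1]
scene lid 865 178.2 [606.9, 229.2, 89.2, 62.8, -73.2] [606.8, 229.2, 53.0]
side 267 51.6 [597.7, 256.5, 108.6, 93.3, -76.2] [597.9, 255.3, 66.7]
side lid 276 179.0 [593.1, 217.5, 96.7, 90.0, -76.4] [593.7, 221.9, 57.9]
```

View pics/w7.png

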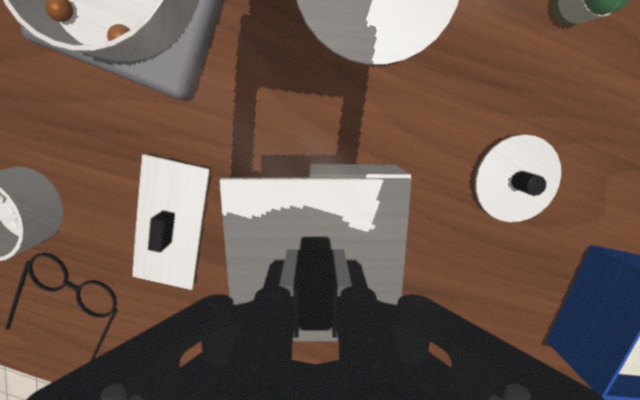

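The wrist view shows the lid in hand over the tub, whose near rim edge at (359,175) gives a tub centre of about (600,267). Aligning.

Request:
{"op": "drive_tool", "data": {
  "targets": [
    [[-1,1.9,0],[0,0,0]],
    [[-1.9,3.8,0],[0,0,0]],
    [[-1.9,3.8,3],[0,0,0]],
    [[-1.9,3.8,6],[0,0,0]],
    [[-1.9,3.8,8.5],[0,0,0]]
  ]
}}

```text
time_s: 22.83
position: [599.5, 267.8, 95.9]
tool_rot: [0.471, -3.106, 0.0]
force: [0.1, -0.2, -1.6]
width: 12.7
gripper_force: 59.6
```

Request:
{"op": "drive_tool", "data": {
  "targets": [
    [[0,0,1],[0,0,0]],
    [[0,0,1.5],[0,0,0]],
    [[0,0,1.5],[0,0,0]],
    [[0,0,1.5],[0,0,0]],
    [[0,0,1.5],[0,0,0]]
  ]
}}

```text
time_s: 23.25
position: [601.4, 267.6, 84.5]
tool_rot: [-0.469, 3.103, 0.0]
force: [-0.2, 0.5, -0.4]
width: 12.9
gripper_force: 59.5
```

Request:
{"op": "drive_tool", "data": {
  "targets": [
    [[0,0,0],[0,0,0]],
    [[0,0,0],[0,0,0]],
    [[0,0,0],[0,0,0]]
  ]
}}

```text
time_s: 23.5
position: [600.4, 267.5, 83.3]
tool_rot: [-0.469, 3.105, 0.0]
force: [-0.6, 0.1, -1.2]
width: 12.9
gripper_force: 59.5
```

```bash
python3 - <<'E'
from h import *
mv([600,267.3,63.5],67.5+39.2)
w=wlook([('rim',50,60,False,50,55),('lidtop',70,84,False,300,77)],'pics/w8.png')
E
```

```text
shift [0.05, -0.0, 1.98] turnz 0.5 yaw_y 107.2 q6 -1.63 pos [600.4 267.5  83.3]
rim [312.0, 173.0] 1230 55.8 [561.4, 256.2, 84.2, 4.8, -72.9] [563.4, 256.8, 42.1]
lidtop [315.0, 226.0] 17261 79.7 [591.2, 266.2, 89.2, 66.4, -72.9] [590.8, 266.1, 54.4]
lidtop [315.0, 336.0] 379 79.8 [641.0, 281.6, 23.8, 7.7, -72.9] [644.4, 282.6, 11.9]
```

Relative measurement: lid is about 2 mm too far out. Correcting and inserting.

Request:
{"op": "drive_tool", "data": {
  "targets": [
    [[0.15,-0.05,0.3],[0,0,0]],
    [[0.15,-0.05,0.7],[0,0,0]],
    [[0.15,-0.05,1.1],[0,0,0]],
    [[0.15,-0.05,1.5],[0,0,0]],
    [[0.15,-0.05,1.8],[0,0,0]]
  ]
}}

```text
time_s: 23.97
position: [598.2, 266.3, 63.4]
tool_rot: [0.469, -3.105, 0.0]
force: [-5.5, -1.5, 45.4]
width: 13.2
gripper_force: 67.3
```

Request:
{"op": "drive_tool", "data": {
  "targets": [
    [[0,0,0.1],[0,0,0]],
    [[0,0,0.1],[0,0,0]],
    [[0,0,0.1],[0,0,0]],
    [[0,0,0.1],[0,0,0]],
    [[0,0,0.1],[0,0,0]]
  ]
}}

```text
time_s: 24.38
position: [598.4, 266.4, 63.5]
tool_rot: [0.47, -3.106, 0.0]
force: [-3.6, -1.1, 5.2]
width: 13.0
gripper_force: 60.2
```

Request:
{"op": "drive_tool", "data": {
  "targets": [
    [[0,0,0],[0,0,0]],
    [[0,0,0],[0,0,0]],
    [[0,0,0],[0,0,0]],
    [[0,0,0],[0,0,0]],
    [[0,0,0],[0,0,0]]
  ],
  "gripper": 0
}}

```text
time_s: 24.8
position: [598.7, 266.4, 63.1]
tool_rot: [-0.47, 3.106, 0.0]
force: [-0.5, -0.6, 0.3]
width: 72.3
gripper_force: 0.0
```

Request:
{"op": "drive_tool", "data": {
  "targets": [
    [[0,0,0],[0,0,0]],
    [[0,0,0],[0,0,0]],
    [[0,0,-2.5],[0,0,0]],
    [[0,0,-6],[0,0,0]],
    [[0,0,-9],[0,0,0]]
  ]
}}

```text
time_s: 25.22
position: [598.1, 266.3, 153.9]
tool_rot: [0.469, -3.105, 0.0]
force: [1.0, -0.5, 1.7]
width: 85.5
gripper_force: 0.0
```

Request:
{"op": "drive_tool", "data": {
  "targets": [
    [[0,0,-3],[0,0,0]],
    [[0,0,-3],[0,0,0]],
    [[0,0,-3],[0,0,0]],
    [[0,0,-3],[0,0,0]],
    [[0,0,-3],[0,0,0]]
  ]
}}

```text
time_s: 25.63
position: [597.6, 266.1, 181.5]
tool_rot: [0.469, -3.103, 0.0]
force: [0.2, -0.6, -0.3]
width: 85.4
gripper_force: 0.0
```

```bash
python3 - <<'E'
from h import *
mv([524.4,414.5,182])
w=wlook([('lidtop',52,66,False,300,59),('knob',80,92,True,40,87),PLATE],'pics/w9.png')
E
```

```text
shift [2.6, 16.34, -0.04] turnz 0 yaw_y 107.2 q6 -1.63 pos [597.6 266.1 181.5]
lidtop [95.0, 21.0] 714 59.1 [514.0, 60.0, 73.5, 14.0, -53.3] [510.0, 57.0, 36.8]
lidtop [315.0, 200.0] 9640 59.9 [599.3, 268.2, 87.5, 86.8, -72.9] [599.4, 268.3, 60.9]
lidtop [621.0, 325.0] 1704 62.2 [625.7, 608.7, 107.6, 34.3, 5.5] [626.1, 605.4, 54.9]
knob [315.0, 212.0] 747 87.7 [598.2, 267.9, 34.6, 12.3, 17.1] [598.1, 268.2, 18.0]
plate [334.0, 18.0] 4704 14.1 [450.2, 239.5, 125.3, 36.3, -72.6] [433.3, 234.2, 62.7]
plate [483.0, 161.0] 5615 13.9 [523.5, 416.3, 88.0, 86.7, -67.2] [523.7, 416.1, 44.5]
plate [132.0, 205.0] 7082 14.0 [672.7, 95.3, 135.5, 67.4, 3.9] [672.2, 95.4, 74.2]
```

View pics/w9.png

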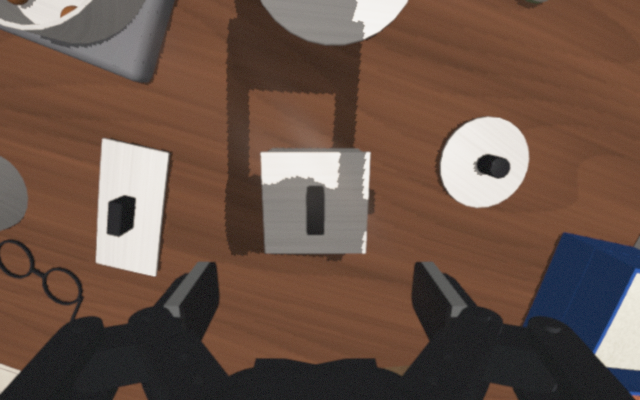

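Tub lid is home: top at 59 mm, level, centred at (315,200) in the view. Next is the tin lid at (483,161).

Request:
{"op": "drive_tool", "data": {
  "targets": [
    [[0.6,4,0],[0,0,0]],
    [[1.2,8,0],[0,0,0]],
    [[1.9,12,0],[0,0,0]],
    [[2.6,15,0],[0,0,0]],
    [[2.6,16.4,0],[0,0,0]]
  ]
}}

```text
time_s: 26.1
position: [521.7, 418.4, 181.5]
tool_rot: [0.474, -3.102, -0.0]
force: [0.2, -0.3, 0.3]
width: 85.3
gripper_force: 0.0
```

Request:
{"op": "drive_tool", "data": {
  "targets": [
    [[0,0,0],[0,0,0]],
    [[0,0,0],[0,0,0]],
    [[0,0,0],[0,0,0]],
    [[0,0,0],[0,0,0]],
    [[0,0,0],[0,0,0]]
  ]
}}

```text
time_s: 26.52
position: [526.2, 413.9, 183.1]
tool_rot: [0.466, -3.107, 0.001]
force: [0.3, 0.3, 0.3]
width: 85.2
gripper_force: 0.0
```

```bash
python3 - <<'E'
from h import *
mv([524,415,17.5])
wlook([KNOB,PLATE])
E
```

```text
shift [0.18, 0.17, 16.56] turnz 0 yaw_y 107.1 q6 -1.38 pos [526.2 413.9 183.1]
knob [317.0, 192.0] 346 41.7 [522.9, 415.8, 19.2, 16.9, 17.0] [522.5, 416.1, 9.9]
plate [151.0, 32.0] 9239 14.1 [437.3, 233.1, 145.4, 65.1, -75.8] [407.0, 225.4, 72.7]
plate [317.0, 185.0] 5627 13.9 [523.4, 416.1, 86.6, 85.3, -73.0] [523.6, 416.3, 43.6]
plate [12.0, 234.0] 2752 13.9 [671.0, 115.8, 136.6, 33.4, 0.6] [671.1, 113.3, 69.5]
```

Request:
{"op": "drive_tool", "data": {
  "targets": [
    [[0.2,0.2,4],[0,0,0]],
    [[0.2,0.2,8],[0,0,0]],
    [[0.2,0.2,11.5],[0,0,0]],
    [[0.2,0.2,14],[0,0,0]],
    [[0.2,0.2,15],[0,0,0]]
  ]
}}

```text
time_s: 26.98
position: [520.3, 414.3, 28.3]
tool_rot: [0.467, -3.1, 0.004]
force: [-0.6, -1.4, -0.4]
width: 85.4
gripper_force: 0.0
```

Request:
{"op": "drive_tool", "data": {
  "targets": [
    [[0,0,0.8],[0,0,0]],
    [[0,0,1.5],[0,0,0]],
    [[0,0,1.5],[0,0,0]],
    [[0,0,1.5],[0,0,0]],
    [[0,0,1.5],[0,0,0]]
  ]
}}

```text
time_s: 27.4
position: [524.0, 417.4, 20.3]
tool_rot: [-0.469, 3.103, 0.002]
force: [0.7, -0.0, 0.3]
width: 85.5
gripper_force: 0.0
```

Request:
{"op": "drive_tool", "data": {
  "targets": [
    [[0,0,0],[0,0,0]],
    [[0,0,0],[0,0,0]],
    [[0,0,0],[0,0,0]],
    [[0,0,0],[0,0,0]],
    [[0,0,0],[0,0,0]]
  ],
  "gripper": 1,
  "grip_force": 60
}}

```text
time_s: 27.82
position: [522.8, 416.8, 18.5]
tool_rot: [-0.47, 3.106, 0.0]
force: [0.8, 0.7, -0.7]
width: 25.7
gripper_force: 0.0
```

Request:
{"op": "drive_tool", "data": {
  "targets": [
    [[0,0,0],[0,0,0]],
    [[0,0,0],[0,0,0]],
    [[0,0,0],[0,0,0]],
    [[0,0,0],[0,0,0]],
    [[0,0,0],[0,0,0]]
  ]
}}

```text
time_s: 28.23
position: [523.0, 416.8, 18.7]
tool_rot: [-0.47, 3.106, 0.0]
force: [-0.6, 0.5, 3.5]
width: 17.8
gripper_force: 59.1
```

Request:
{"op": "drive_tool", "data": {
  "targets": [
    [[0,0,-2],[0,0,0]],
    [[0,0,-6],[0,0,0]],
    [[0,0,-10],[0,0,0]],
    [[0,0,-14],[0,0,0]],
    [[0,0,-16],[0,0,0]]
  ]
}}

```text
time_s: 28.65
position: [524.4, 417.7, 183.6]
tool_rot: [-0.469, 3.101, 0.003]
force: [0.9, 1.3, -0.0]
width: 17.8
gripper_force: 58.7
```

Request:
{"op": "drive_tool", "data": {
  "targets": [
    [[0,0,0],[0,0,0]],
    [[0,0,0],[0,0,0]],
    [[0,0,0],[0,0,0]],
    [[0,0,0],[0,0,0]],
    [[0,0,0],[0,0,0]]
  ]
}}

```text
time_s: 29.07
position: [521.6, 416.0, 175.5]
tool_rot: [0.469, -3.102, 0.002]
force: [0.4, 1.2, -1.9]
width: 17.9
gripper_force: 58.7
```

```bash
python3 - <<'E'
from h import *
mv([690,100,180]); mv([701.5,-66,180])
im=cap('scene')
for ce,P,px in blobs(im,44,62,False,60,xy=(700,-66,80)): print(len(P),np.median(P[:,2]).round(1),*fit(im,px,54.5))
E
```

```text
shift [-6.75, -35.17, -0.45] turnz 0 yaw_y 107.2 q6 -1.38 pos [521.6 416.  175.5]
shift [-2.94, -51.37, -0.42] turnz 0 yaw_y 107.2 q6 -1.38 pos [521.6 416.  175.5]
247 53.5 [702.7, -66.0, 87.8, 83.3, 64.7] [703.7, -65.6, 44.8]
```

Request:
{"op": "drive_tool", "data": {
  "targets": [
    [[-0.2,-3.4,0],[0,0,0]],
    [[-0.4,-6.8,0],[0,0,0]],
    [[-0.6,-10.2,0],[0,0,0]],
    [[-0.8,-13.6,0],[0,0,0]],
    [[-1,-17,0],[0,0,0]]
  ]
}}

```text
time_s: 29.53
position: [582.4, 255.8, 177.2]
tool_rot: [0.47, -3.105, 0.0]
force: [0.2, 0.1, -1.2]
width: 18.2
gripper_force: 58.8
```

Request:
{"op": "drive_tool", "data": {
  "targets": [
    [[-0.2,-3.4,0],[0,0,0]],
    [[-0.4,-6.8,0],[0,0,0]],
    [[-0.6,-10.2,0],[0,0,0]],
    [[-0.8,-13.6,0],[0,0,0]],
    [[-1,-17,0],[0,0,0]]
  ]
}}

```text
time_s: 29.95
position: [642.3, 96.2, 177.2]
tool_rot: [0.469, -3.105, -0.001]
force: [-0.3, -0.1, -1.5]
width: 17.8
gripper_force: 58.8
```

Request:
{"op": "drive_tool", "data": {
  "targets": [
    [[-0.2,-3.4,0],[0,0,0]],
    [[-0.4,-6.8,0],[0,0,0]],
    [[-0.6,-10.2,0],[0,0,0]],
    [[-0.8,-13.6,2],[0,0,0]],
    [[-0.9,-17.4,4],[0,0,0]]
  ]
}}

```text
time_s: 30.37
position: [703.3, -66.0, 139.1]
tool_rot: [-0.47, 3.104, -0.001]
force: [-0.3, -0.1, -1.0]
width: 17.8
gripper_force: 58.8
```

Request:
{"op": "drive_tool", "data": {
  "targets": [
    [[0,0,2],[0,0,0]],
    [[0,0,4],[0,0,0]],
    [[0,0,5],[0,0,0]],
    [[0,0,5],[0,0,0]],
    [[0,0,5],[0,0,0]]
  ]
}}

```text
time_s: 30.78
position: [701.5, -64.1, 88.0]
tool_rot: [0.47, -3.104, -0.001]
force: [-0.2, -0.6, -0.9]
width: 17.7
gripper_force: 59.0
```

Request:
{"op": "drive_tool", "data": {
  "targets": [
    [[0,0,0],[0,0,0]],
    [[0,0,0],[0,0,0]],
    [[0,0,0],[0,0,0]],
    [[0,0,0],[0,0,0]],
    [[0,0,0],[0,0,0]]
  ]
}}

```text
time_s: 31.2
position: [702.5, -64.6, 89.8]
tool_rot: [-0.47, 3.105, -0.001]
force: [-0.1, 0.0, -1.4]
width: 17.7
gripper_force: 59.0
```

```bash
cat >> h.py <<'E'
def circ(Q):
    A=np.c_[2*Q,np.ones(len(Q))]; s=np.linalg.lstsq(A,(Q**2).sum(1),rcond=None)[0]; return s[0],s[1],np.sqrt(s[2]+s[0]**2+s[1]**2)
def arc(w,zlo,zhi,z,R0,c0,tol=12):
    """outer near arc of a round top face at height z, known radius R0: convex hull points facing the camera"""
    from scipy.optimize import least_squares
    P=cloud(w); hsv=cv2.cvtColor(w['pixels'],cv2.COLOR_RGB2HSV)
    m=(hsv[...,1]<60)&(P[...,2]>zlo)&(P[...,2]<zhi)
    Q=plane(w,np.argwhere(m)[:,::-1],z)[:,:2]; Q=Q[np.abs(np.hypot(*(Q-c0).T)-R0)<tol]
    a=np.round(np.degrees(np.arctan2(*(Q-c0).T[::-1]))/2); B=[]
    for k in np.unique(a):
        q=Q[a==k]; B.append(q[np.argmax(np.hypot(*(q-c0).T))])
    B=np.array(B); r=least_squares(lambda c:np.hypot(*(B-c).T)-R0,c0,loss='soft_l1')
    print('arc',r.x.round(1),'n',len(B),'res',np.abs(r.fun).mean().round(2),'ang',a.min()*2,a.max()*2)
E
python3 - <<'E'
from h import *
mv([702,-66,63.5])
w=cap('wrist'); save(w,'pics/w10.png'); P=cloud(w)
p=manip.sense()['position'][:2]; zt=manip.sense()['position'][2]-18.5+13
arc(w,50,60,55,42,np.array([702,-66.]))
arc(w,zt-4,zt+6,zt,44,p)
E
```

```text
shift [0.09, -0.12, 2.63] turnz 0 yaw_y 107.2 q6 -2.13 pos [702.5 -64.6  89.8]
arc [702.2 -65.3] n 54 res 0.25 ang -180.0 180.0
arc [702.7 -62.9] n 144 res 0.39 ang -180.0 180.0
```

View pics/w10.png

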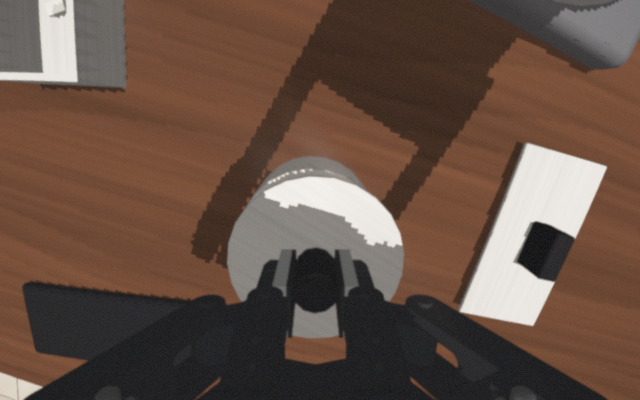

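The lid is over the tin with the rim arc showing above it at (315,165); it's about 2 mm off in y. Correcting and inserting.

Request:
{"op": "drive_tool", "data": {
  "targets": [
    [[0.1,-0.2,0.4],[0,0,0]],
    [[0.1,-0.2,0.8],[0,0,0]],
    [[0.1,-0.2,1.1],[0,0,0]],
    [[0.1,-0.2,1.4],[0,0,0]],
    [[0.1,-0.2,1.6],[0,0,0]]
  ]
}}

```text
time_s: 31.67
position: [701.3, -66.8, 71.9]
tool_rot: [0.469, -3.105, -0.001]
force: [0.4, 0.5, -1.1]
width: 17.6
gripper_force: 59.0
```

Request:
{"op": "drive_tool", "data": {
  "targets": [
    [[0,0,0.2],[0,0,0]],
    [[0,0,0.4],[0,0,0]],
    [[0,0,0.6],[0,0,0]],
    [[0,0,0.8],[0,0,0]],
    [[0,0,0.8],[0,0,0]]
  ]
}}

```text
time_s: 32.08
position: [701.8, -66.9, 64.8]
tool_rot: [-0.47, 3.106, -0.0]
force: [0.1, -0.4, -1.0]
width: 18.1
gripper_force: 59.1
```

Request:
{"op": "drive_tool", "data": {
  "targets": [
    [[0,0,0.1],[0,0,0]],
    [[0,0,0.1],[0,0,0]],
    [[0,0,0.1],[0,0,0]],
    [[0,0,0.1],[0,0,0]],
    [[0,0,0.1],[0,0,0]]
  ]
}}

```text
time_s: 32.5
position: [701.9, -66.9, 64.7]
tool_rot: [-0.47, 3.106, -0.0]
force: [-3.5, 0.2, 5.7]
width: 18.1
gripper_force: 59.6
```

Home with light contact. Release, rise, then move above the case lid with a 13° turn.

Request:
{"op": "drive_tool", "data": {
  "targets": [
    [[0,0,0],[0,0,0]],
    [[0,0,0],[0,0,0]],
    [[0,0,0],[0,0,0]],
    [[0,0,0],[0,0,0]],
    [[0,0,0],[0,0,0]]
  ],
  "gripper": 0
}}

```text
time_s: 32.92
position: [701.6, -66.9, 63.6]
tool_rot: [0.47, -3.106, -0.0]
force: [-0.2, 0.6, -0.4]
width: 77.1
gripper_force: 0.0
```

Request:
{"op": "drive_tool", "data": {
  "targets": [
    [[0,0,0],[0,0,0]],
    [[0,0,0],[0,0,0]],
    [[0,0,-2.5],[0,0,0]],
    [[0,0,-6],[0,0,0]],
    [[0,0,-10],[0,0,0]]
  ]
}}

```text
time_s: 33.33
position: [699.9, -66.4, 162.1]
tool_rot: [0.469, -3.101, -0.003]
force: [1.0, -0.4, 0.8]
width: 85.5
gripper_force: 0.0
```

Request:
{"op": "drive_tool", "data": {
  "targets": [
    [[0,0,-1.6],[0,0,0]],
    [[0,4,-1.6],[0,0,4]],
    [[-1,8,-1.6],[0,0,8]],
    [[-2,12,-1.6],[0,0,13]],
    [[-2,15,-1.6],[0,0,13]]
  ]
}}

```text
time_s: 33.75
position: [676.5, 85.4, 180.3]
tool_rot: [-0.109, 3.138, 0.002]
force: [-0.6, -0.2, -0.3]
width: 85.2
gripper_force: 0.0
```

Request:
{"op": "drive_tool", "data": {
  "targets": [
    [[0,0,0],[0,0,0]],
    [[0,0,0],[0,0,0]],
    [[0,0,0],[0,0,0]],
    [[0,0,0],[0,0,0]],
    [[0,0,0],[0,0,0]]
  ]
}}

```text
time_s: 34.17
position: [676.8, 80.8, 179.8]
tool_rot: [-0.112, 3.14, -0.0]
force: [0.3, -0.9, -0.1]
width: 85.6
gripper_force: 0.0
```

```bash
python3 - <<'E'
from h import *
mv([672.5,94,17.5],94.2)
wlook([KNOB,PLATE,('tinlid',52,66,False,300,59)])
E
```

```text
shift [0.33, 1.35, 16.23] turnz -0.1 yaw_y 94.1 q6 -1.7 pos [676.8  80.8 179.8]
knob [329.0, 201.0] 273 41.6 [677.1, 95.0, 23.7, 11.6, 4.4] [676.9, 94.9, 12.6]
plate [329.0, 180.0] 8530 13.9 [672.4, 95.1, 132.8, 65.4, 3.9] [672.5, 94.6, 73.6]
tinlid [251.0, 3.0] 330 58.4 [530.9, 25.2, 49.6, 4.9, -87.0] [528.8, 25.1, 24.8]
tinlid [545.0, 124.0] 9556 59.8 [600.0, 267.3, 91.2, 88.6, -73.0] [599.7, 268.5, 61.7]
tinlid [144.0, 215.0] 6737 60.0 [701.8, -64.9, 88.0, 87.6, -46.9] [701.6, -64.8, 44.8]
tinlid [499.0, 392.0] 399 60.7 [868.7, 292.0, 33.1, 21.8, 87.0] [868.6, 291.1, 18.8]
```

Request:
{"op": "drive_tool", "data": {
  "targets": [
    [[0.3,1.4,3],[0,0,0]],
    [[0.3,1.4,7],[0,0,0]],
    [[0.3,1.4,11],[0,0,0]],
    [[0.3,1.4,14],[0,0,0]],
    [[0.3,1.4,15],[0,0,0]]
  ]
}}

```text
time_s: 34.63
position: [668.4, 95.2, 23.6]
tool_rot: [0.113, -3.13, -0.001]
force: [-1.2, 0.8, -1.6]
width: 85.6
gripper_force: 0.0
```

Request:
{"op": "drive_tool", "data": {
  "targets": [
    [[0,0,0.6],[0,0,0]],
    [[0,0,1.2],[0,0,0]],
    [[0,0,1.2],[0,0,0]],
    [[0,0,1.2],[0,0,0]],
    [[0,0,1.2],[0,0,0]]
  ]
}}

```text
time_s: 35.05
position: [674.1, 96.0, 20.2]
tool_rot: [-0.115, 3.136, -0.0]
force: [0.2, 0.1, -1.2]
width: 85.5
gripper_force: 0.0
```

Request:
{"op": "drive_tool", "data": {
  "targets": [
    [[0,0,0],[0,0,0]],
    [[0,0,0],[0,0,0]],
    [[0,0,0],[0,0,0]],
    [[0,0,0],[0,0,0]],
    [[0,0,0],[0,0,0]]
  ],
  "gripper": 1,
  "grip_force": 60
}}

```text
time_s: 35.47
position: [672.5, 96.1, 18.0]
tool_rot: [-0.115, 3.139, -0.0]
force: [-0.4, -0.4, -0.3]
width: 25.5
gripper_force: 0.0
```

Request:
{"op": "drive_tool", "data": {
  "targets": [
    [[0,0,0],[0,0,0]],
    [[0,0,0],[0,0,0]],
    [[0,0,0],[0,0,0]],
    [[0,0,0],[0,0,0]],
    [[0,0,0],[0,0,0]]
  ]
}}

```text
time_s: 35.88
position: [672.7, 96.1, 18.1]
tool_rot: [-0.115, 3.139, -0.0]
force: [1.0, 0.0, 2.7]
width: 12.9
gripper_force: 60.2
```

Request:
{"op": "drive_tool", "data": {
  "targets": [
    [[0,0,-2],[0,0,0]],
    [[0,0,-6],[0,0,0]],
    [[0,0,-10],[0,0,0]],
    [[0,0,-14],[0,0,0]],
    [[0,0,-16],[0,0,0]]
  ]
}}

```text
time_s: 36.3
position: [674.4, 96.2, 183.4]
tool_rot: [-0.115, 3.133, -0.001]
force: [1.9, 0.1, -0.6]
width: 13.0
gripper_force: 59.8
```

Request:
{"op": "drive_tool", "data": {
  "targets": [
    [[0,0,0],[0,0,0]],
    [[0,0,0],[0,0,0]],
    [[0,0,0],[0,0,0]],
    [[0,0,0],[0,0,0]],
    [[0,0,0],[0,0,0]]
  ]
}}

```text
time_s: 36.72
position: [671.0, 96.1, 175.1]
tool_rot: [0.115, -3.135, -0.0]
force: [-0.4, 0.6, -1.8]
width: 12.9
gripper_force: 59.8
```

```bash
python3 - <<'E'
from h import *
mv([597.5,-259.5,178],102.5)
im=cap('scene')
for ce,P,px in blobs(im,40,58,False,60,xy=(597,-260,90)): print(len(P),np.median(P[:,2]).round(1),*fit(im,px,50))
E
```

```text
shift [9.93, -34.93, -0.26] turnz -8.3 yaw_y 94.2 q6 -1.68 pos [671.   96.1 175.1]
352 48.7 [598.2, -257.3, 137.1, 68.6, 12.3] [598.8, -255.0, 72.3]
```

Request:
{"op": "drive_tool", "data": {
  "targets": [
    [[1,-3.5,0],[0,0,0]],
    [[2,-7,0],[0,0,0]],
    [[3,-10.5,0],[0,0,0]],
    [[4,-14,0],[0,0,0]],
    [[5,-17.5,0],[0,0,0]]
  ]
}}

```text
time_s: 37.18
position: [634.4, -83.3, 176.8]
tool_rot: [0.116, -3.138, -0.001]
force: [1.4, -0.7, -1.3]
width: 12.6
gripper_force: 59.7
```

Request:
{"op": "drive_tool", "data": {
  "targets": [
    [[1,-3.5,0],[0,0,0]],
    [[2,-7,0],[0,0,0]],
    [[3,-10.5,0],[0,0,0]],
    [[4,-14,0],[0,0,-4]],
    [[5,-17.4,2],[0,0,-8.2]]
  ]
}}

```text
time_s: 37.6
position: [599.8, -262.5, 161.3]
tool_rot: [-0.343, 3.118, -0.007]
force: [0.6, -0.3, -0.6]
width: 13.1
gripper_force: 59.7
```

Request:
{"op": "drive_tool", "data": {
  "targets": [
    [[0,0,2],[0,0,0]],
    [[0,0,4],[0,0,0]],
    [[0,0,6],[0,0,0]],
    [[0,0,7],[0,0,0]],
    [[0,0,7],[0,0,0]]
  ]
}}

```text
time_s: 38.02
position: [596.0, -257.9, 83.9]
tool_rot: [0.338, -3.118, -0.007]
force: [-0.4, 0.8, -1.5]
width: 13.1
gripper_force: 59.7
```

Request:
{"op": "drive_tool", "data": {
  "targets": [
    [[0,0,0],[0,0,0]],
    [[0,0,0],[0,0,0]],
    [[0,0,0],[0,0,0]],
    [[0,0,0],[0,0,0]],
    [[0,0,0],[0,0,0]]
  ]
}}

```text
time_s: 38.43
position: [598.9, -259.5, 89.1]
tool_rot: [-0.34, 3.122, -0.002]
force: [-0.3, 0.7, -1.3]
width: 13.1
gripper_force: 59.7
```

```bash
python3 - <<'E'
from h import *
mv([597.5,-259.5,59],102.4)
zt=manip.sense()['position'][2]-18.1+13
w=wlook([('rim',44,56,False,60,50),('lid',zt-5,zt+6,False,300,zt)],'pics/w11.png')
E
```

```text
shift [0.14, 0.04, 3.01] turnz 0.0 yaw_y 102.4 q6 -2.38 pos [ 598.9 -259.5   89.1]
rim [303.0, 124.0] 85 48.2 [536.2, -278.4, 45.3, 0.0, -77.7] [536.2, -278.4, 22.7]
rim [560.0, 368.0] 131 47.7 [660.4, -63.9, 28.6, 5.1, 73.4] [660.7, -64.0, 14.4]
lid [315.0, 192.0] 19132 84.9 [576.7, -262.8, 87.3, 65.9, 12.4] [576.8, -262.6, 54.4]
lid [315.0, 346.0] 1429 84.9 [646.5, -247.6, 25.3, 24.3, -77.6] [647.3, -247.4, 15.3]
```

View pics/w11.png

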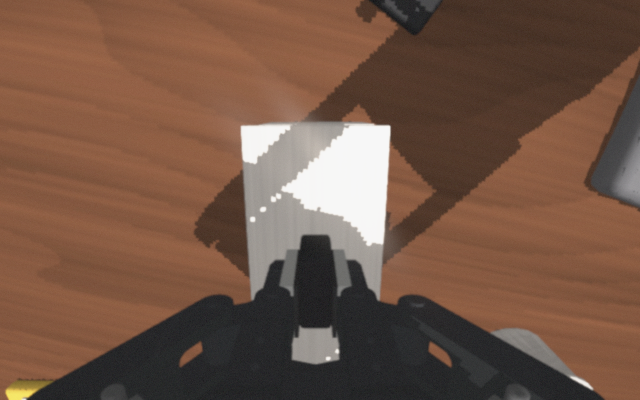

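The lid hides the case rim here (only a sliver at row 123). Backing off 4 cm outward to see the near rim.

Request:
{"op": "drive_tool", "data": {
  "targets": [
    [[-1.5,0,0],[0,0,0]],
    [[-3,0,0],[0,0,0]],
    [[-4,0,0],[0,0,0]],
    [[-4,0,0],[0,0,0]],
    [[-4,0,0],[0,0,0]]
  ]
}}

```text
time_s: 38.9
position: [637.4, -250.5, 87.8]
tool_rot: [0.341, -3.123, 0.0]
force: [0.1, -0.1, -0.9]
width: 13.1
gripper_force: 59.7
```

Request:
{"op": "drive_tool", "data": {
  "targets": [
    [[0,0,0],[0,0,0]],
    [[0,0,0],[0,0,0]],
    [[0,0,0],[0,0,0]],
    [[0,0,0],[0,0,0]],
    [[0,0,0],[0,0,0]]
  ]
}}

```text
time_s: 39.32
position: [637.1, -250.9, 87.9]
tool_rot: [0.339, -3.123, -0.0]
force: [-0.4, 0.9, -0.6]
width: 12.9
gripper_force: 59.7
```

```bash
python3 - <<'E'
from h import *
s=manip.sense(); zt=s['position'][2]-18.1+13; print(s['position'].round(1))
w=wlook([('rim',46,56,False,60,50),('lid',zt-5,zt+6,False,300,zt)],'pics/w12.png')
a=np.radians(12.4); d=np.array([np.cos(a),np.sin(a)]); e=np.array([-d[1],d[0]])
c=np.array([597.5,-259.5])
for nm,lo,hi,z in(('rim',46,56,50),('lid',zt-5,zt+6,zt)):
    for ce,P,px in blobs(w,lo,hi,False,60):
        Q=plane(w,px,z)[:,:2]-c
        if np.abs(Q).max()<130: print(nm,len(Q),'d',np.percentile(Q@d,[0.5,99.5]).round(1),'e',np.percentile(Q@e,[.5,99.5]).round(1))
print('tcp',(s['position'][:2]-c)@d,(s['position'][:2]-c)@e)
E
```

```text
[ 637.1 -250.9   87.9]
rim [316.0, 70.0] 2484 50.9 [553.5, -267.3, 62.7, 39.5, -77.7] [553.6, -267.3, 36.5]
rim [538.0, 330.0] 631 49.9 [668.4, -83.0, 54.9, 15.9, -61.3] [672.3, -80.9, 27.7]
lid [315.0, 192.0] 19091 83.8 [614.8, -254.2, 87.3, 65.9, 12.3] [614.9, -253.9, 54.4]
lid [315.0, 346.0] 1430 83.7 [684.6, -239.0, 25.3, 24.2, -77.7] [685.4, -238.8, 15.2]
rim 2484 d [-64.4 -25. ] e [-29.3  33. ]
lid 19091 d [-25.4  55.4] e [-31.1  34.1]
lid 1430 d [ 78.6 100.9] e [-11.1  13.9]
tcp 40.501170792816374 -0.0627153719041297
```

Rim and lid agree in angle and side offset; moving back 4.1 cm and inserting.

Request:
{"op": "drive_tool", "data": {
  "targets": [
    [[1.5,0,0],[0,0,0]],
    [[3,0,0],[0,0,0]],
    [[4.1,0,0],[0,0,0]],
    [[4.1,0,0],[0,0,0]],
    [[4.1,0,0],[0,0,0]]
  ]
}}

```text
time_s: 39.78
position: [597.2, -259.7, 88.1]
tool_rot: [-0.338, 3.123, -0.0]
force: [-0.2, 0.0, -1.5]
width: 12.8
gripper_force: 59.7
```

Request:
{"op": "drive_tool", "data": {
  "targets": [
    [[0,0,0.4],[0,0,0]],
    [[0,0,0.8],[0,0,0]],
    [[0,0,1.2],[0,0,0]],
    [[0,0,1.6],[0,0,0]],
    [[0,0,1.8],[0,0,0]]
  ]
}}

```text
time_s: 40.2
position: [597.0, -259.0, 68.7]
tool_rot: [0.34, -3.122, -0.001]
force: [0.2, 0.3, -1.0]
width: 12.9
gripper_force: 59.7
```

Request:
{"op": "drive_tool", "data": {
  "targets": [
    [[0,0,0.2],[0,0,0]],
    [[0,0,0.4],[0,0,0]],
    [[0,0,0.6],[0,0,0]],
    [[0,0,0.8],[0,0,0]],
    [[0,0,1.0],[0,0,0]]
  ]
}}

```text
time_s: 40.62
position: [597.4, -259.6, 59.8]
tool_rot: [-0.339, 3.123, -0.0]
force: [1.0, -0.4, -1.8]
width: 12.6
gripper_force: 59.7
```

Request:
{"op": "drive_tool", "data": {
  "targets": [
    [[0,0,0.1],[0,0,0]],
    [[0,0,0.1],[0,0,0]],
    [[0,0,0.1],[0,0,0]],
    [[0,0,0.1],[0,0,0]],
    [[0,0,0.1],[0,0,0]]
  ]
}}

```text
time_s: 41.03
position: [597.3, -259.6, 59.1]
tool_rot: [-0.339, 3.123, -0.0]
force: [-1.4, 0.8, 0.9]
width: 12.8
gripper_force: 60.1
```

Home. Release, rise, and travel to the pan lid.

Request:
{"op": "drive_tool", "data": {
  "targets": [
    [[0,0,0],[0,0,0]],
    [[0,0,0],[0,0,0]],
    [[0,0,0],[0,0,0]],
    [[0,0,0],[0,0,0]],
    [[0,0,0],[0,0,0]]
  ],
  "gripper": 0
}}

```text
time_s: 41.45
position: [597.3, -259.5, 58.9]
tool_rot: [-0.339, 3.123, -0.0]
force: [0.3, -0.6, -0.8]
width: 72.8
gripper_force: 0.0
```

Request:
{"op": "drive_tool", "data": {
  "targets": [
    [[0,0,0],[0,0,0]],
    [[0,0,0],[0,0,0]],
    [[0,0,-2.5],[0,0,0]],
    [[0,0,-6],[0,0,0]],
    [[0,0,-10],[0,0,0]]
  ]
}}

```text
time_s: 41.87
position: [595.7, -258.5, 157.4]
tool_rot: [0.339, -3.119, -0.005]
force: [0.5, -0.5, -0.5]
width: 85.4
gripper_force: 0.0
```

Request:
{"op": "drive_tool", "data": {
  "targets": [
    [[0,0,-2],[0,0,0]],
    [[0,0,-2],[0,0,0]],
    [[0,0,-2],[0,0,0]],
    [[0,0,-2],[0,0,0]],
    [[0,0,-2],[0,0,0]]
  ]
}}

```text
time_s: 42.28
position: [596.3, -258.8, 176.8]
tool_rot: [0.339, -3.121, -0.003]
force: [0.6, 0.0, 1.2]
width: 85.6
gripper_force: 0.0
```

```bash
python3 - <<'E'
from h import *
mv([398.3,221,180])
wlook([('caselid',46,62,False,800,54)])
E
```

```text
shift [9.03, 51.11, -0.17] turnz 0 yaw_y 102.4 q6 -2.38 pos [ 596.3 -258.8  176.8]
caselid [603.0, 118.0] 2057 54.2 [480.4, -28.4, 131.4, 50.9, 22.0] [470.9, -4.8, 65.7]
caselid [313.0, 196.0] 11097 54.9 [597.8, -258.0, 132.7, 65.5, 12.3] [597.8, -258.3, 73.7]
```

Request:
{"op": "drive_tool", "data": {
  "targets": [
    [[0.6,3.4,0],[0,0,0]],
    [[1.2,6.8,0],[0,0,0]],
    [[1.8,10.2,0],[0,0,0]],
    [[2.4,13.6,0],[0,0,0]],
    [[3,17.1,0],[0,0,0]]
  ]
}}

```text
time_s: 42.75
position: [529.7, -97.5, 177.4]
tool_rot: [0.338, -3.121, -0.002]
force: [-0.2, 1.2, 0.0]
width: 85.4
gripper_force: 0.0
```

Request:
{"op": "drive_tool", "data": {
  "targets": [
    [[0.6,3.4,0],[0,0,0]],
    [[1.2,6.8,0],[0,0,0]],
    [[1.8,10.2,0],[0,0,0]],
    [[2.4,13.6,0],[0,0,0]],
    [[3,17.1,0],[0,0,0]]
  ]
}}

```text
time_s: 43.17
position: [463.7, 62.9, 177.7]
tool_rot: [0.338, -3.121, -0.001]
force: [0.3, 0.4, 0.0]
width: 85.0
gripper_force: 0.0
```

```bash
python3 - <<'E'
from h import *
mv([398.3,221,180])
w=cap('wrist'); save(w,'pics/w13.png')
P=cloud(w); hsv=cv2.cvtColor(w['pixels'],cv2.COLOR_RGB2HSV)
m=((np.hypot(P[...,0]-462.5,P[...,1]-17.5)<66)&(hsv[...,1]>110)&(P[...,2]>38)&(P[...,2]<80)).astype(np.uint8)
n,l,st,ce=cv2.connectedComponentsWithStats(m)
for i in range(1,n):
    if st[i,4]>15: print('bead',ce[i].round(),(P[l==i].mean(0)-[462.5,17.5,0]).round(1),st[i,4])
E
```

```text
shift [3.0, 16.84, -0.21] turnz 0 yaw_y 102.4 q6 -1.91 pos [463.7  62.9 177.7]
bead [201. 171.] [ -4.6 -50.2  54. ] 381
bead [325. 203.] [ 0.1 55.5 54.3] 335
bead [217. 223.] [ 38.1 -31.5  53.8] 351
bead [276. 245.] [47.  22.2 53.8] 340
```

Request:
{"op": "drive_tool", "data": {
  "targets": [
    [[0.6,3.4,0],[0,0,0]],
    [[1.2,6.8,0],[0,0,0]],
    [[1.8,10.2,0],[0,0,0]],
    [[2.4,13.6,0],[0,0,0]],
    [[3,17.1,0],[0,0,0]]
  ]
}}

```text
time_s: 43.63
position: [397.9, 223.1, 177.9]
tool_rot: [0.338, -3.122, 0.001]
force: [0.1, 0.3, 0.5]
width: 85.1
gripper_force: 0.0
```

Request:
{"op": "drive_tool", "data": {
  "targets": [
    [[0,0,0],[0,0,0]],
    [[0,0,0],[0,0,0]],
    [[0,0,0],[0,0,0]],
    [[0,0,0],[0,0,0]],
    [[0,0,0],[0,0,0]]
  ]
}}

```text
time_s: 44.05
position: [399.7, 221.1, 178.6]
tool_rot: [0.336, -3.123, 0.0]
force: [-0.1, 0.5, 0.3]
width: 85.4
gripper_force: 0.0
```

```bash
python3 - <<'E'
from h import *
mv([398.3,221,17.5])
wlook([KNOB,PLATE])
E
```

```text
shift [0.14, 0.02, 16.11] turnz 0 yaw_y 102.3 q6 -1.54 pos [399.7 221.1 178.6]
knob [633.0, 10.0] 123 40.8 [185.0, 447.4, 23.6, 6.5, 57.8] [186.9, 446.3, 11.9]
knob [316.0, 195.0] 318 41.8 [397.5, 222.6, 18.6, 16.8, 25.5] [397.3, 222.9, 9.6]
plate [316.0, 184.0] 16909 14.0 [398.5, 222.8, 144.2, 144.1, 59.0] [398.4, 222.9, 72.7]
```

All five beads accounted for and the case lid is home (top 54.5 mm). Grasping the pan lid.

Request:
{"op": "drive_tool", "data": {
  "targets": [
    [[0.1,0.1,3.5],[0,0,0]],
    [[0.1,0.1,7],[0,0,0]],
    [[0.1,0.1,11],[0,0,0]],
    [[0.1,0.1,14],[0,0,0]],
    [[0.1,0.1,15],[0,0,0]]
  ]
}}

```text
time_s: 44.52
position: [395.0, 221.2, 24.8]
tool_rot: [0.335, -3.116, 0.002]
force: [-0.4, -0.8, -0.8]
width: 85.4
gripper_force: 0.0
```

Request:
{"op": "drive_tool", "data": {
  "targets": [
    [[0,0,0.6],[0,0,0]],
    [[0,0,1.1],[0,0,0]],
    [[0,0,1.1],[0,0,0]],
    [[0,0,1.1],[0,0,0]],
    [[0,0,1.1],[0,0,0]]
  ]
}}

```text
time_s: 44.93
position: [399.5, 223.3, 19.4]
tool_rot: [-0.339, 3.12, 0.001]
force: [-1.0, 0.2, 1.8]
width: 85.2
gripper_force: 0.0
```

Request:
{"op": "drive_tool", "data": {
  "targets": [
    [[0,0,0],[0,0,0]],
    [[0,0,0],[0,0,0]],
    [[0,0,0],[0,0,0]],
    [[0,0,0],[0,0,0]],
    [[0,0,0],[0,0,0]]
  ],
  "gripper": 1,
  "grip_force": 80
}}

```text
time_s: 45.35
position: [398.1, 223.0, 18.0]
tool_rot: [-0.339, 3.123, 0.0]
force: [-0.4, -0.4, 0.2]
width: 25.4
gripper_force: 0.0
```

Request:
{"op": "drive_tool", "data": {
  "targets": [
    [[0,0,0],[0,0,0]],
    [[0,0,0],[0,0,0]],
    [[0,0,0],[0,0,0]],
    [[0,0,0],[0,0,0]],
    [[0,0,0],[0,0,0]]
  ]
}}

```text
time_s: 45.77
position: [398.2, 222.9, 18.3]
tool_rot: [-0.34, 3.123, -0.0]
force: [-2.0, -1.2, 5.7]
width: 17.2
gripper_force: 78.0
```

Request:
{"op": "drive_tool", "data": {
  "targets": [
    [[0,0,-1.5],[0,0,0]],
    [[0,0,-4],[0,0,0]],
    [[0,0,-7],[0,0,0]],
    [[0,0,-10],[0,0,0]],
    [[0,0,-12],[0,0,0]]
  ]
}}

```text
time_s: 46.18
position: [398.4, 223.1, 140.0]
tool_rot: [-0.339, 3.122, 0.0]
force: [1.5, 1.2, -2.6]
width: 17.9
gripper_force: 78.3
```

Request:
{"op": "drive_tool", "data": {
  "targets": [
    [[0,0,0],[0,0,0]],
    [[0,0,0],[0,0,0]],
    [[0,0,0],[0,0,0]],
    [[0,0,0],[0,0,0]],
    [[0,0,0],[0,0,0]]
  ]
}}

```text
time_s: 46.6
position: [396.7, 222.6, 136.0]
tool_rot: [0.339, -3.12, 0.001]
force: [-0.8, -0.1, -3.2]
width: 17.3
gripper_force: 78.3
```

```bash
python3 - <<'E'
from h import *
mv([462.5,17.6,137]); 
E
```

```text
shift [-2.03, -21.43, -0.1] turnz 0 yaw_y 102.4 q6 -1.54 pos [396.7 222.6 136. ]
```

Request:
{"op": "drive_tool", "data": {
  "targets": [
    [[-0.9,-3.2,0],[0,0,0]],
    [[-1.8,-6.4,0],[0,0,0]],
    [[-2.7,-9.6,0],[0,0,0]],
    [[-3.6,-12.8,0],[0,0,0]],
    [[-4.5,-16,0],[0,0,0]]
  ]
}}

```text
time_s: 47.02
position: [476.1, 75.0, 136.7]
tool_rot: [0.339, -3.121, -0.001]
force: [0.1, 0.6, -3.0]
width: 17.1
gripper_force: 78.7
```

Request:
{"op": "drive_tool", "data": {
  "targets": [
    [[-0.8,-3,0],[0,0,0]],
    [[-1.5,-5.4,0],[0,0,0]],
    [[-1.5,-5.4,0],[0,0,0]],
    [[-1.5,-5.4,0],[0,0,0]],
    [[-1.5,-5.4,0],[0,0,0]]
  ]
}}

```text
time_s: 47.43
position: [501.5, 27.3, 136.7]
tool_rot: [0.338, -3.121, -0.002]
force: [-0.2, 0.3, -4.0]
width: 17.7
gripper_force: 78.9
```

Request:
{"op": "drive_tool", "data": {
  "targets": [
    [[0,0,0],[0,0,0]],
    [[0,0,0],[0,0,0]],
    [[0,0,0],[0,0,0]],
    [[0,0,0],[0,0,0]],
    [[0,0,0],[0,0,0]]
  ]
}}

```text
time_s: 47.85
position: [502.5, 27.3, 138.0]
tool_rot: [-0.341, 3.123, -0.0]
force: [-0.3, 0.8, -3.2]
width: 17.5
gripper_force: 78.9
```

```bash
python3 - <<'E'
from h import *
p=manip.sense()['position']; zt=p[2]-18.3+13; print(p.round(1))
w=cap('wrist'); save(w,'pics/w14.png')
arc(w,80,90,84,70,np.array([462.5,17.6]),6)
arc(w,zt-5,zt+6,zt+0.5,73,p[:2],6)
mv([462.5,17.6,93])
E
```

```text
[502.5  27.3 138. ]
arc [462.5  19.8] n 90 res 0.26 ang -180.0 180.0
arc [503.2  29.1] n 111 res 0.36 ang -180.0 180.0
shift [4.12, -0.07, 4.5] turnz 0 yaw_y 102.4 q6 -1.97 pos [502.6  27.2 138. ]
```

View pics/w14.png

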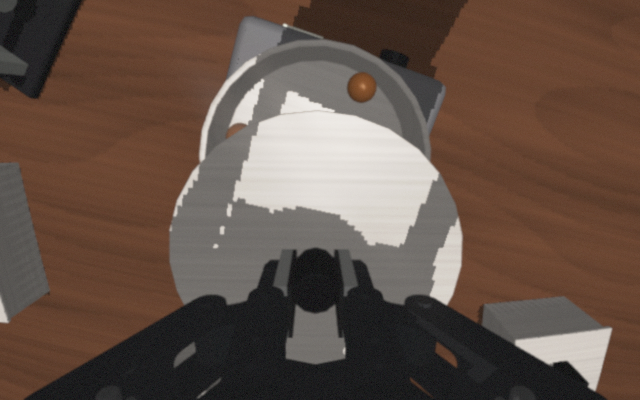

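The fifth bead is visible at (362,88). Lid-to-pan offset is 4.2 cm along tool x; moving and inserting gently.

Request:
{"op": "drive_tool", "data": {
  "targets": [
    [[1.5,0,0],[0,0,0]],
    [[3,0,0],[0,0,0]],
    [[4.2,0,0.5],[0,0,0]],
    [[4.2,0,1.2],[0,0,0]],
    [[4.2,0,2],[0,0,0]]
  ]
}}

```text
time_s: 48.32
position: [462.0, 17.7, 118.0]
tool_rot: [-0.338, 3.122, -0.001]
force: [0.3, 0.5, -2.9]
width: 17.5
gripper_force: 78.9
```

Request:
{"op": "drive_tool", "data": {
  "targets": [
    [[0,0,0.4],[0,0,0]],
    [[0,0,0.4],[0,0,0]],
    [[0,0,0.4],[0,0,0]],
    [[0,0,0.4],[0,0,0]],
    [[0,0,0.4],[0,0,0]]
  ]
}}

```text
time_s: 48.73
position: [462.1, 17.8, 114.1]
tool_rot: [-0.339, 3.123, -0.0]
force: [0.4, 0.1, -3.1]
width: 17.5
gripper_force: 78.9
```

Request:
{"op": "drive_tool", "data": {
  "targets": [
    [[0,0,0.3],[0,0,0]],
    [[0,0,0.6],[0,0,0]],
    [[0,0,0.9],[0,0,0]],
    [[0,0,1.2],[0,0,0]],
    [[0,0,1.2],[0,0,0]]
  ]
}}

```text
time_s: 49.15
position: [461.0, 17.9, 101.1]
tool_rot: [0.339, -3.122, -0.001]
force: [-0.5, -0.7, -3.8]
width: 17.3
gripper_force: 78.9
```

Request:
{"op": "drive_tool", "data": {
  "targets": [
    [[0,0,0.2],[0,0,0]],
    [[0,0,0.4],[0,0,0]],
    [[0,0,0.6],[0,0,0]],
    [[0,0,0.8],[0,0,0]],
    [[0,0,0.8],[0,0,0]]
  ]
}}

```text
time_s: 49.57
position: [461.4, 17.8, 93.5]
tool_rot: [0.339, -3.123, -0.0]
force: [-0.3, -0.7, -2.7]
width: 17.4
gripper_force: 79.1
```

Request:
{"op": "drive_tool", "data": {
  "targets": [
    [[0,0,0.1],[0,0,0]],
    [[0,0,0.1],[0,0,0]],
    [[0,0,0.1],[0,0,0]],
    [[0,0,0.1],[0,0,0]],
    [[0,0,0.1],[0,0,0]]
  ]
}}

```text
time_s: 49.98
position: [461.6, 17.8, 93.3]
tool_rot: [0.339, -3.123, 0.0]
force: [-3.8, 0.1, 6.6]
width: 17.4
gripper_force: 80.0
```

Seated. Release, rise and verify everything.

Request:
{"op": "drive_tool", "data": {
  "targets": [
    [[0,0,0],[0,0,0]],
    [[0,0,0],[0,0,0]],
    [[0,0,0],[0,0,0]],
    [[0,0,0],[0,0,0]],
    [[0,0,0],[0,0,0]]
  ],
  "gripper": 0
}}

```text
time_s: 50.4
position: [461.7, 17.8, 92.9]
tool_rot: [-0.339, 3.123, -0.0]
force: [0.1, -0.3, 0.3]
width: 76.8
gripper_force: 0.0
```

Request:
{"op": "drive_tool", "data": {
  "targets": [
    [[0,0,0],[0,0,0]],
    [[0,0,0],[0,0,0]],
    [[0,0,-2.5],[0,0,0]],
    [[0,0,-6],[0,0,0]],
    [[0,0,-10],[0,0,0]]
  ]
}}

```text
time_s: 50.82
position: [459.8, 18.2, 192.2]
tool_rot: [0.339, -3.119, -0.002]
force: [0.8, 0.0, -0.4]
width: 85.6
gripper_force: 0.0
```

Request:
{"op": "drive_tool", "data": {
  "targets": [
    [[0,0,-4],[0,0,0]],
    [[0,0,-8],[0,0,0]],
    [[0,0,-8],[0,0,0]],
    [[0,0,-8],[0,0,0]],
    [[0,0,-8],[0,0,0]]
  ]
}}

```text
time_s: 51.23
position: [461.4, 17.9, 272.5]
tool_rot: [0.339, -3.123, -0.0]
force: [-0.2, 0.2, -0.5]
width: 85.5
gripper_force: 0.0
```

```bash
python3 - <<'E'
from h import *
w=wlook([('panlid',80,96,False,800,88),('knob',112,122,True,40,116)])
im=cap('scene'); save(im,'pics/c15.png')
for nm,c,lo,hi,z,r in [('tub',(600,267),52,68,59,80),('tin',(702,-66),52,68,59,80),('case',(597,-259),46,62,54,90),('pan',(462,18),80,96,88,90)]:
    for ce,P,px in blobs(im,lo,hi,False,150,xy=(*c,r)):
        A=np.c_[P[:,:2]-P[:,:2].mean(0),np.ones(len(P))]; k=np.linalg.lstsq(A,P[:,2],rcond=None)[0]
        print(nm,len(P),'z',np.median(P[:,2]).round(1),'tilt',np.hypot(k[0],k[1]).round(3),*fit(im,px,z))
for ce,P,px in blobs(im,118,140,True,20): print('bar',ce.round(),np.median(P[:,2]).round(1),*fit(im,px,130))
E
```

```text
panlid [315.0, 182.0] 15116 88.9 [461.5, 19.4, 144.0, 143.8, 54.8] [461.5, 19.3, 72.6]
knob [314.0, 194.0] 199 116.8 [462.6, 19.6, 15.0, 14.4, -78.0] [461.4, 19.3, 8.7]
tub 1152 z 59.3 tilt 0.008 [599.9, 266.7, 88.8, 88.7, 17.3] [599.7, 265.3, 60.4]
tin 773 z 59.5 tilt 0.007 [701.3, -66.0, 88.6, 86.2, 81.3] [701.3, -66.1, 44.8]
case 831 z 54.9 tilt 0.009 [597.1, -259.5, 137.2, 70.8, 12.9] [597.2, -260.3, 73.4]
pan 1850 z 89.1 tilt 0.001 [461.6, 16.3, 145.0, 143.4, 35.0] [462.3, 16.0, 74.2]
bar [165.  97.] 130.6 [450.0, -613.9, 24.1, 13.7, 56.7] [449.7, -614.4, 13.0]
bar [268. 138.] 128.5 [396.8, -225.8, 130.3, 19.2, -23.1] [395.5, -228.6, 65.2]
```

View pics/c15.png

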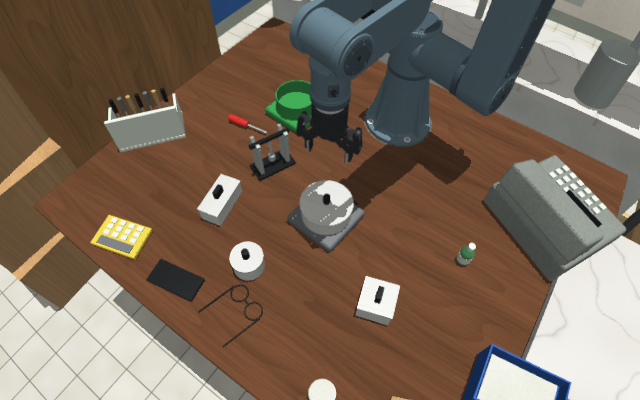

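All four lids are home and level, the stirrer is in its rest at (270,145), and the bystanders haven't moved. Handing in.

```bash
python3 -c "
from station import manip
print(manip.job_done())"
```

```text
the job is handed in; nothing more can be done
None
```

The job is handed in, with no verdict returned: the beads were stirred for just over three full rounds, the stirrer is back in its rest, and all four lids read home and level in the last camera check. All five beads were seen in the pan before it was covered, and the spectacles, bottle and screwdriver were not touched.

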